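# Draw the bolt inside the coach house with the hooked rod

### The job

Pick up the blue-handled hooked rod, reach it through the doorway of the white dolls' coach house and hook it behind the red post to draw the bolt towards the doorway, right home against its stop (which is set differently each time): give it a firm, steady pull there of about 10 N for a moment, never pressing on the bolt or the house with more than 15 N. Then lay the rod back in both notches of its wooden rest, hook end pointing the same way as before and let go. Keep the robot's own hand off the house and its bolt, and leave everything else on the desk where it is.

Things in the scene. Friction and masses are not known exactly. Their poses are not given: they have to be found in the camera images.
- house: White dolls' coach house fixed to the desk, 140 deep (x), 200 wide (y), 145 high. Origin on the desk under the middle of the doorway, at the front wall's outer face; +x runs inward, z up. Walls 8 thick, floor top at z 12, doorway 70 wide from the floor up to z 130, back open. Four bare joists across the top (z 137 to 145), 26 apart.
- keeper (a point): Middle of the top of the brass keeper: house x 105, y 0, z 30. Keeper and the bolt's guide cover x 72 to 113, 26 wide, top at z 30; the bolt itself is 12 wide with its top at z 24. An adjustable steel stop block (z 12 to 24, 34 wide) lies on the floor ahead of the bolt, somewhere between x 4 and 26.
- bolt: Steel bolt sliding on the house floor, with a red upright plate (the post) 5 thick (house x), 26 wide (y), 24 to 60 above the desk. Origin 12 above the desk under the post; axes like the house's. It starts with its origin at house x 46 to 70 (y 0) and can be drawn to a hard stop set somewhere from x 36 down to 24: find it by feel. 3.5 N of dry friction; stays where left.
- post_top (a point): Centre of the red post's top face, 60 above the desk.
- rod: Hooked rod, about 90 g, loose, starting in its rest. Origin at the middle of its blue handle, 124 long (x), 18 x 18; +x runs towards the hook, z up. A steel shaft of 7 diameter goes on along the handle's axis to x 175 and there turns straight down as a hook, same diameter, its end 31.5 below the axis. Balance point about 15 ahead of the origin.
- hook (a point): Centre of the round end of the hook: rod x 175, y 0, z -28 (the metal extends 3.5 all round it).
- rest: Oak rod rest fixed to the desk, base 130 x 62 x 8. Origin under its middle on the desk, x along the rod, hook end at +x. Two cradles 14 thick at x +40 and -40 (66 clear between them for the fingers), with notches 26 wide in y, notch bottom 41 and cheek tops 56 above the desk, so the lying rod's axis is 50 above the desk.
- dining_table: Cherry dolls' dining table, 80 x 130 x 62 high, loose; origin under its middle. Leave alone.
- clock: Oak dolls' grandfather clock case, 40 x 52 x 175 high, loose; origin under its middle. Leave alone.
- bell_jar: Glass bell jar, 92 diameter, 130 high, loose; origin under its middle. Leave alone.
- pin_tray: Green enamel pin tray, 70 x 120 x 14 high, loose; origin under its middle. Leave alone.
- chair: Cherry dolls' chair, 32 x 34 x 78 high, loose; origin under its middle. Leave alone.
- glue: White glue bottle with orange cap, 44 diameter, 120 high, loose; origin under its middle. Leave alone.
Mind the look-alikes: they are no part of the job. There is more than one size of the rod; the job needs the larger.

How it is judged:
By the outcome, as a careful person would: the job done as asked, in the order asked, and still so for the second after the job is handed in, with the robot touching nothing.
It also fails if it takes over 64 s, if anything falls off the work surface, if the arm or the gripper's body presses on something with over 40 N, if the wrist force passes 120 N, or if a joint passes its speed limit or range.

### The arm

A 6-joint arm with a two-finger parallel gripper is mounted at the origin on the work surface. World frame = base frame: x ahead of the robot, y to its left, z up, the work surface at z = 0. Lengths are in mm, angles in rad, forces in N, time in s.
With the tool pointing down it reaches from about 350 to 775 mm from the base axis. Payload 7.3 kg.
Tool frame: the origin (TCP) lies at the very end of the fingers, on their centre line; the grasp point (between the pads) lies 19 mm behind it; x points along the fingers, y is the direction in which the jaws open and shut, and the axes are right-handed (so a half turn about x gives the same grasp; the last joint's range is limited). The gripper opens to 92 mm and grips with 3 to 60 N. Pads are 19 mm wide; open, the fingers measure 130 mm over their backs; the gripper's body (75 mm by 190 mm) begins 47 mm behind the grasp point.
Start: joints at [1.013, 0.342, 1.524, -0, 1.275, -0.146], TCP at [210.126, 481.139, 195.841] pointing down, gripper open.
Joint ranges: [-2.53, 2.53], [-0.77, 2.02], [0.04, 2.7], [-1, 4.14], [0.28, 2.66], [-3.11, 3.11]. Speed limits (rad/s): [2.57, 2.57, 3.14, 3.14, 3.14, 3.14].

### API

Orientations are given as [roll, pitch, yaw] about the fixed x, y, z axes, in that order (R = Rz(yaw) Ry(pitch) Rx(roll)).
In Python, from plant import sensors, capture, bot gives the robot as it stands.
- The arm moves only by the shell command python3 -m crank 'ROWS' [OPENING]. ROWS is JSON, a list of rows, each an object of numbers: "dx", "dy", "dz": the shift along the tool's x, y, z in cm; "spin": the turn about the tool's x in rad. A call has 1 to 20 rows; each row is the pose to reach, as a shift and turn from the pose commanded when the call began, along the tool's axes at that moment; what a row does not reach only later rows make up. A row lasts 1/12 s, in which the tool goes at most 41.7 mm and 7.16 degrees, less where a joint would pass 70% of its speed; a pose out of reach is approached as far as the arm can. A call with a gripper value outside its range is refused whole. OPENING is the opening in per cent of the stroke, from 0 (shut) to 100 (fully open), set as the call begins (- or left out, the last holds). The fingers move at their own pace and stop on an object; the grip force is fixed at half the most. Time passes only in rows, so rows that repeat a pose let the fingers close. It gives the time, the measured TCP pose, the force and the opening at its end, in the units of the state.
- sensors.get_obs(): the state, without advancing time (a new reading comes with each control period).
- capture(name): name is "side" or "top"; returns a dict with "frame" (480x640x3 uint8, blue, green, red), "vfov" (degrees; the focal length in pixels is half the picture's height over the tangent of half this angle, whatever the lens; pixels are square), "cx", "cy" (the principal point, pixels), "view" (4x4, takes a point from world to camera coordinates). Camera axes: x right, y down, z forward; pixel columns grow to the right and rows downward; lengths in mm; the calibration is good to about 2 mm. A picture is of the moment at which its call begins. There is no depth.
- bot.close_job(): hands the job in, once; it reports no verdict.
The state is a dict: "time": time; "joint_positions": joint angles; "dq": joint speeds; "tau": joint torques, N m; "tool_pos": TCP position; "tcp_rot": TCP orientation; "contact_force": force on the tool from outside, world axes, zero at the start; "moment": the same for the moment, N m; "grip_width": finger opening in mm.
Only numpy, scipy, OpenCV 4.12 (cv2) and the standard library are available. Lean on these libraries where they do the work, as an engineer would, in place of code of your own. Each camera call takes 0.05 s, during which the arm holds its last target.

## Working session

There is one attempt and no reset: what is moved stays moved. The work goes in short steps, Python scripts to look and compute and a shell command to move; the robot and the scene stay as the last step left them, time stands still between calls to the robot, and variables do not carry over. Pictures are saved under pics/ and viewed, and the job is handed in when it is done.

```bash
ls; mkdir -p pics; python3 - <<'E'
from plant import sensors, capture, bot
import cv2,json
for n in("side","top"):
    c=capture(n); cv2.imwrite(f"pics/{n}0.png",c["frame"]); print(n,c["vfov"],c["cx"],c["cy"],c["view"])
print(sensors.get_obs())
E
```

```text
pics
side 50.11961829690343 321.6150189299761 233.77464159964342 [[ 9.77858881e-01 -2.08283360e-01 -2.02497233e-02 -5.56503365e+02]
 [-1.57535645e-01 -6.68985008e-01 -7.26389413e-01  1.29220205e+02]
 [ 1.37748066e-01  7.13496392e-01 -6.86984984e-01  1.06932914e+03]
 [ 0.00000000e+00  0.00000000e+00  0.00000000e+00  1.00000000e+00]]
top 48.624540074836965 321.93433967396885 239.63577295202546 [[-6.40948946e-02 -9.97942986e-01 -1.28079320e-03  7.99736061e+00]
 [-9.76697615e-01  6.29936863e-02 -2.05167160e-01  5.71173125e+02]
 [ 2.04825811e-01 -1.18992199e-02 -9.78726109e-01  1.21991662e+03]
 [ 0.00000000e+00  0.00000000e+00  0.00000000e+00  1.00000000e+00]]
{'time': 0.1, 'joint_positions': array([ 1.01303244e+00,  3.42672605e-01,  1.52487923e+00,  4.92782513e-05,
        1.27540003e+00, -1.45996790e-01]), 'dq': array([ 0.00216091, -0.00229725, -0.0036705 ,  0.00069742, -0.00097009,
       -0.00120164]), 'tau': array([ 2.17146473e-03, -4.32002234e+01, -2.44694853e+01,  7.20640831e-02,
        5.25735423e-02, -1.76529170e-06]), 'tool_pos': array([209.87845981, 480.80588105, 195.2190878 ]), 'tcp_rot': array([-1.7514498 ,  1.56943631, -2.16323128]), 'contact_force': array([-0.90785968,  0.49457219,  0.36784919]), 'moment': array([ 0.00652917, -0.0066247 , -0.00593521]), 'grip_width': 91.81881217128954}
```

View pics/side0.png

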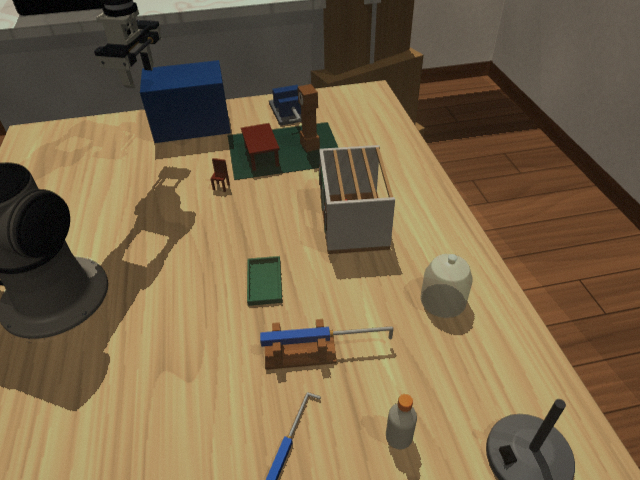

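View pics/top0.png

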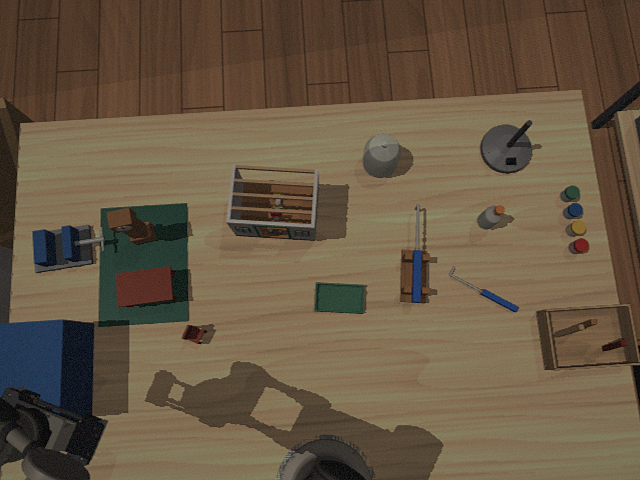

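The top view shows the house at about (275,203) with its doorway facing the robot, and the rod in its rest at (415,275) with the hook away from the robot. The smaller look-alike rod lies at (485,292). I'll zoom in on both views.

```bash
cat > h.py <<'E'
import numpy as np, cv2
from plant import sensors, capture, bot
def f_of(c): return c["frame"].shape[0]/2/np.tan(np.radians(c["vfov"])/2)
def ray(c,u,v):
    V=np.array(c["view"]);R,t=V[:3,:3],V[:3,3];f=f_of(c)
    return -R.T@t, R.T@np.array([(u-c["cx"])/f,(v-c["cy"])/f,1.])
def onz(c,u,v,z):
    o,d=ray(c,u,v); return o+d*(z-o[2])/d[2]
def proj(c,p):
    V=np.array(c["view"]);q=V[:3,:3]@np.array(p)+V[:3,3];f=f_of(c)
    return np.array([c["cx"]+f*q[0]/q[2],c["cy"]+f*q[1]/q[2]])
def tri(c1,p1,c2,p2):
    o1,d1=ray(c1,*p1);o2,d2=ray(c2,*p2)
    s=np.linalg.lstsq(np.c_[d1,-d2],o2-o1,rcond=None)[0]
    a,b=o1+s[0]*d1,o2+s[1]*d2
    return (a+b)/2,np.linalg.norm(a-b)
def crop(c,x0,y0,x1,y1,k,name):
    cv2.imwrite("pics/"+name,cv2.resize(c["frame"][y0:y1,x0:x1],None,fx=k,fy=k,interpolation=cv2.INTER_CUBIC))
E
python3 - <<'E'
from h import *
import numpy as np
t=capture("top");s=capture("side")
crop(t,215,150,345,255,6,"t_house.png");crop(t,390,195,450,315,5,"t_rod.png")
crop(s,300,130,410,260,5-.5,"s_house.png");crop(s,245,310,405,380,5,"s_rod.png")
E
```

```text
(no output)
```

View pics/t_house.png

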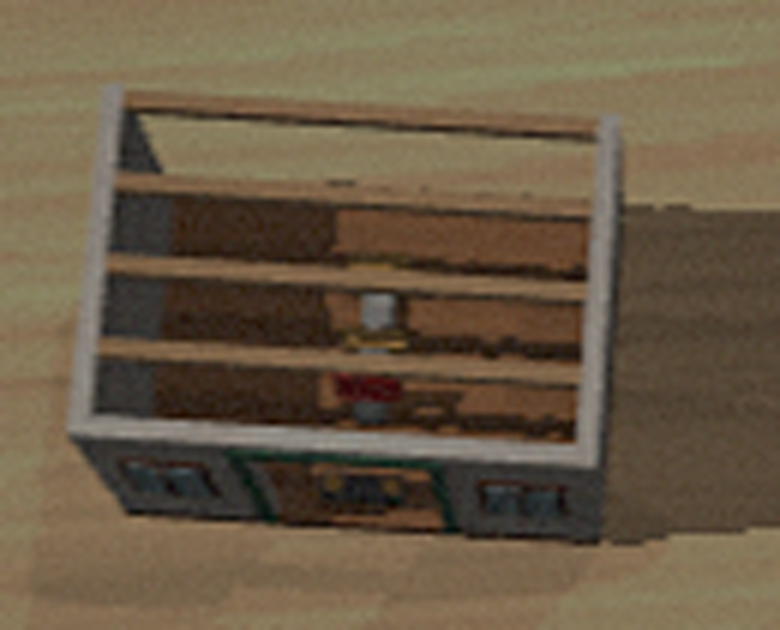

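View pics/t_rod.png

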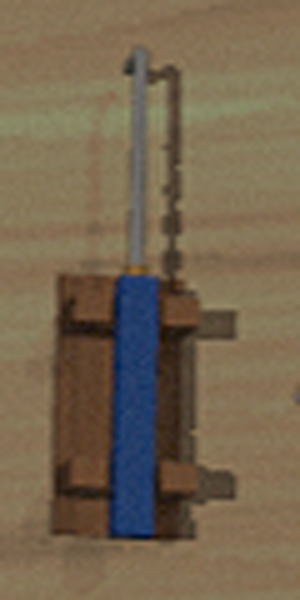

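View pics/s_house.png

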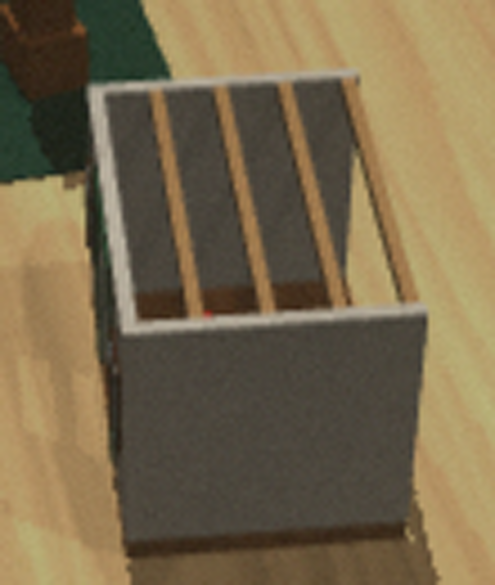

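View pics/s_rod.png

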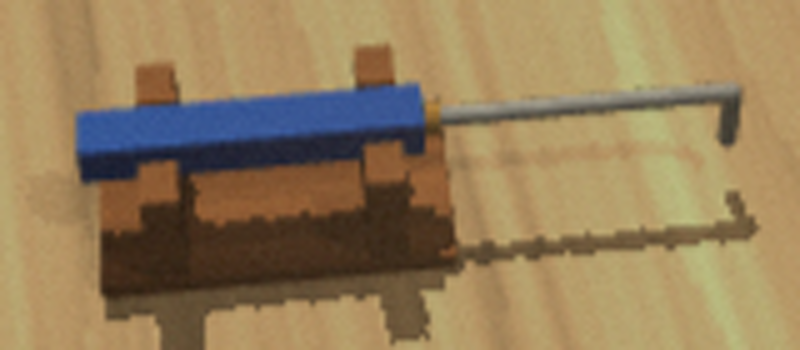

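```bash
python3 - <<'E'
from h import *
np.set_printoptions(precision=1,suppress=True)
t=capture("top");s=capture("side")
print("cams",ray(t,0,0)[0],ray(s,0,0)[0])
T=lambda a,b,x0,y0,k:(x0+(a+.5)/k-.5,y0+(b+.5)/k-.5)
H=lambda a,b:T(a,b,215,150,6)
for n,p in dict(FL=(70,435),FR=(605,466),BL=(103,85),BR=(622,116)).items(): print(n,onz(t,*H(*p),145))
S=lambda a,b:T(a,b,300,130,4.5)
for n,p in dict(FR=(122,333),BR=(426,308),FL=(88,88),BL=(358,74)).items(): print("s",n,onz(s,*S(*p),145))
for n,p in dict(FR=(128,553),BR=(405,535)).items(): print("s base",n,onz(s,*S(*p),0))
for n,p in dict(FL=(128,515),FR=(600,543)).items(): print("t base",n,onz(t,*H(*p),0))
for n,p in dict(postL=(335,378),postR=(402,378),pc=(368,388)).items(): print(n,onz(t,*H(*p),60))
R=lambda a,b:T(a,b,390,195,5)
for n,p in dict(hf_l=(116,275),hf_r=(160,275),hb_l=(110,535),hb_r=(154,535)).items(): print("rodtop",n,onz(t,*R(*p),59))
for n,p in dict(tip=(138,48),sh=(136,268)).items(): print("shaft",n,onz(t,*R(*p),50))
Q=lambda a,b:T(a,b,245,310,5)
for n,p in dict(hf=(420,86),hb=(78,115),hfr=(425,140),hbr=(80,155)).items(): print("s rodtop",n,onz(s,*Q(*p),59))
for n,p in dict(tip=(738,90),sh=(440,115)).items(): print("s shaft",n,onz(s,*Q(*p),50))
for n,p in dict(fl=(58,275),fr=(197,275),bl=(52,535),br=(195,540)).items(): print("rest base",n,onz(t,*R(*p),8))
for n,p in dict(a=(105,292),b=(455,268)).items(): print("s rest base",n,onz(s,*Q(*p),0))
# blue mask
for nm,c in(("top",t),("side",s)):
    hsv=cv2.cvtColor(c["frame"],cv2.COLOR_BGR2HSV);m=cv2.inRange(hsv,(105,120,50),(130,255,255))
    for k in cv2.findContours(m,0,2)[0]:
        if cv2.contourArea(k)>60: print(nm,cv2.minAreaRect(k),cv2.contourArea(k))
hsv=cv2.cvtColor(t["frame"],cv2.COLOR_BGR2HSV)[175:235,235:310]
m=cv2.inRange(hsv,(0,150,50),(6,255,255))|cv2.inRange(hsv,(172,130,40),(180,255,255))
ys,xs=np.nonzero(m);print("red",len(xs),xs.min()+235,xs.max()+235,ys.min()+175,ys.max()+175,xs.mean()+235)
E
```

```text
cams [ 308.5  -13.5 1311.2] [ 417.2 -792.4  817.2]
FL [606.9 185.5 145. ]
FR [582.  -14.8 145. ]
BL [744.9 169.  145. ]
BR [719.5 -29.9 145. ]
s FR [580.7  -9.4 145. ]
s BR [719.2 -24.3 145. ]
s FL [605.8 185.1 145. ]
s BL [743.5 164.5 145. ]
s base FR [582.4  -6.4   0. ]
s base BR [719.5 -25.6  -0. ]
t base FL [607.8 186.8   0. ]
t base FR [582.9 -10.9   0. ]
postL [645.5  92.1  60. ]
postR [643.8  64.9  60. ]
pc [640.5  78.9  60. ]
rodtop hf_l [ 532.2 -244.6   59. ]
rodtop hf_r [ 530.8 -265.7   59. ]
rodtop hb_l [ 408.5 -229.5   59. ]
rodtop hb_r [ 407.2 -250.1   59. ]
shaft tip [ 646.2 -268.3   50. ]
shaft sh [ 536.6 -256.3   50. ]
s rodtop hf [ 530.7 -246.7   59. ]
s rodtop hb [ 408.4 -231.8   59. ]
s rodtop hfr [ 527.3 -269.9   59. ]
s rodtop hbr [ 407. -249.   59.]
s shaft tip [ 644.3 -267.7   50. ]
s shaft sh [ 536.3 -254.3   50. ]
rest base fl [ 543.1 -225.1    8. ]
rest base fr [ 538.7 -294.4    8. ]
rest base bl [ 414.4 -210.     8. ]
rest base br [ 407.5 -279.5    8. ]
s rest base a [ 407.7 -268.1    0. ]
s rest base b [ 534.2 -286.4    0. ]
top ((31.0, 363.0), (86.0, 62.0
[... 286 characters left out ...]
31.895261764526367, 12.31434440612793), 86.8201675415039) 348.0
top ((66.20172119140625, 241.9293212890625), (31.827335357666016, 8.749581336975098), 86.633544921875) 231.0
top ((575.0, 209.5), (11.0, 12.0), 90.0) 110.5
side ((279.0431213378906, 459.2327575683594), (9.191452026367188, 46.613792419433594), 23.198589324951172) 362.0
side ((294.6341247558594, 333.59686279296875), (9.209615707397461, 68.35650634765625), 84.64418029785156) 496.5
side ((284.6761779785156, 88.99832153320312), (4.865988254547119, 23.692731857299805), 79.99201965332031) 87.0
side ((179.51678466796875, 75.97883605957031), (23.688983917236328, 82.18548583984375), 83.41805267333984) 1762.0
red 40 270 281 212 216 275.625
```

```bash
cat >> h.py <<'E'
from scipy.spatial.transform import Rotation as Ro
def Rt(o): return Ro.from_euler("xyz",o["tcp_rot"]).as_matrix()
def go(target,jaw_yaw=None):
    "print shift in cm along tool axes to world TCP target, spin to put tool y at angle jaw_yaw (mod pi)"
    o=sensors.get_obs();R=Rt(o)
    print("t",round(o["time"],2),"tcp",o["tool_pos"].round(1),"F",o["contact_force"].round(2),"w",round(o["grip_width"],1))
    print("shift cm",(R.T@(np.array(target)-o["tool_pos"])/10).round(2))
    if jaw_yaw is not None:
        v=R.T@np.array([np.cos(jaw_yaw),np.sin(jaw_yaw),0]);a=np.arctan2(v[2],v[1])
        print("spin",round((a+np.pi/2)%np.pi-np.pi/2,3),"q6",o["joint_positions"][5].round(3))
E
python3 - <<'E'
from h import *
np.set_printoptions(precision=2,suppress=True)
t=capture("top")
o=sensors.get_obs();print(Rt(o))
go([469,-247,150],np.pi/2-.12)
H=lambda a,b:(215+(a+.5)/6-.5,150+(b+.5)/6-.5)
Rz=Ro.from_euler("z",-.12).as_matrix()
L=lambda p:Rz.T@(p-np.array([594,86.5,0]))
print("post base",L(onz(t,*H(368,403),24)))
print("post upper vis",L(onz(t,*H(368,374),60)))
for b in(360,372):print("joist1",L(onz(t,*H(368,b),145)))
print("guide brass", L(onz(t,*H(375,342),30)))
for r in t["frame"][205:222,274:279].tolist(): print(r)
E
```

```text
[[-0.    0.4   0.92]
 [-0.    0.92 -0.4 ]
 [-1.   -0.   -0.  ]]
t 0.35 tcp [210.1 481.  195.7] F [-0.66 -0.13 -0.4 ] w 92.2
shift cm [  4.58 -56.35  52.87]
spin -0.292 q6 -0.146
post base [49.78  1.33 24.  ]
post upper vis [52.89 -1.55 60.  ]
joist1 [ 36.31 -10.11 145.  ]
joist1 [ 31.63 -10.45 145.  ]
guide brass [74.55 -0.28 30.  ]
[[32, 52, 68], [30, 52, 67], [40, 56, 72], [38, 57, 73], [29, 50, 66]]
[[43, 79, 99], [29, 51, 63], [29, 52, 68], [27, 49, 64], [30, 50, 66]]
[[38, 72, 100], [46, 83, 111], [43, 79, 107], [41, 78, 107], [42, 82, 108]]
[[40, 52, 64], [80, 88, 94], [87, 92, 95], [81, 85, 86], [78, 83, 85]]
[[73, 100, 128], [75, 101, 125], [73, 99, 126], [75, 99, 126], [75, 98, 125]]
[[82, 110, 135], [73, 101, 128], [71, 102, 126], [74, 101, 128], [75, 102, 129]]
[[63, 92, 112], [67, 91, 110], [74, 101, 128], [78, 108, 134], [77, 108, 133]]
[[26, 37, 68], [34, 47, 72], [39, 50, 75], [37, 49, 78], [39, 52, 67]]
[[20, 13, 51], [10, 18, 62], [25, 24, 76], [21, 17, 75], [27, 30, 77]]
[[9, 8, 48], [10, 9, 51], [10, 9, 54], [9, 9, 55], [21, 28, 62]]
[[9, 8, 53], [11, 16, 56], [19, 15, 56], [12, 12, 54], [28, 30, 59]]
[[29, 35, 70], [28, 26, 65], [31, 31, 69], [33, 36, 71], [24, 26, 64]]
[[48, 54, 59], [53, 56, 55], [56, 55, 58], [57, 59, 61], [52, 51, 52]]
[[44, 49, 49], [47, 51, 52], [60, 62, 62], [55, 54, 57], [43, 50, 45]]
[[44, 44, 48], [55, 55, 52], [51, 52, 52], [56, 57, 57], [47, 48, 49]]
[[34, 44, 63], [33, 33, 36], [35, 37, 35], [37, 37, 38], [34, 33, 40]]
[[41, 62, 88], [19, 44, 74], [33, 54, 85], [26, 50, 80], [33, 52, 84]]
```

```bash
python3 - <<'E'
from h import *
go([440,130,170]);go([469,-247,120],np.pi/2-.12)
E
```

```text
t 0.35 tcp [210.1 481.  195.7] F [-0.66 -0.13 -0.4 ] w 92.2
shift cm [  2.57 -22.97  35.12]
t 0.35 tcp [210.1 481.  195.7] F [-0.66 -0.13 -0.4 ] w 92.2
shift cm [  7.58 -56.35  52.87]
spin -0.292 q6 -0.146
```

```bash
python3 -m crank '[{"dx":0.5,"dy":-4.6,"dz":7,"spin":-0.05},{"dx":1,"dy":-9.2,"dz":14,"spin":-0.1},{"dx":1.5,"dy":-13.8,"dz":21,"spin":-0.15},{"dx":2,"dy":-18.4,"dz":28,"spin":-0.2},{"dx":2.5,"dy":-23,"dz":35,"spin":-0.25},{"dx":2.5,"dy":-23,"dz":35,"spin":-0.25},{"dx":2.5,"dy":-23,"dz":35,"spin":-0.25},{"dx":2.5,"dy":-23,"dz":35,"spin":-0.25},{"dx":2.5,"dy":-23,"dz":35,"spin":-0.292},{"dx":2.5,"dy":-23,"dz":35,"spin":-0.292},{"dx":2.5,"dy":-23,"dz":35,"spin":-0.292},{"dx":4,"dy":-56.3,"dz":52.9,"spin":-0.292},{"dx":4,"dy":-56.3,"dz":52.9,"spin":-0.292},{"dx":4,"dy":-56.3,"dz":52.9,"spin":-0.292},{"dx":4,"dy":-56.3,"dz":52.9,"spin":-0.292},{"dx":4,"dy":-56.3,"dz":52.9,"spin":-0.292},{"dx":4,"dy":-56.3,"dz":52.9,"spin":-0.292},{"dx":5,"dy":-56.3,"dz":52.9,"spin":-0.292},{"dx":6,"dy":-56.3,"dz":52.9,"spin":-0.292},{"dx":6,"dy":-56.3,"dz":52.9,"spin":-0.292}]' 100
python3 - <<'E'
from h import *
go([469,-247,100],np.pi/2-.12)
E
```

```text
time: 2.02
tool_pos: [469.2, -242.7, 137.2]
tcp_rot: [-0.244, 1.57, -0.364]
contact_force: [0.5, -0.1, -0.5]
grip_width: 91.8
t 2.02 tcp [ 469.2 -242.7  137.2] F [ 0.51 -0.05 -0.47] w 91.8
shift cm [ 3.72 -0.43  0.02]
spin -0.0 q6 -2.073
```

```bash
python3 -m crank '[{"dx":2,"dy":-0.43},{"dx":4,"dy":-0.43},{"dx":5,"dy":-0.43},{"dx":5,"dy":-0.43},{"dx":5,"dy":-0.43}]'
python3 - <<'E'
from h import *
go([469,-247,31],np.pi/2-.12)
t=capture("top");s=capture("side")
crop(t,370,185,470,325,4,"t1.png");crop(s,225,250,405,400,4,"s1.png")
E
```

```text
t 2.02 tcp [ 469.2 -242.7  137.2] F [ 0.51 -0.05 -0.47] w 91.8
shift cm [10.62 -0.43  0.02]
spin -0.0 q6 -2.073invalid input at $[0]: expected keys dx, dy, dz, spin
```

View pics/t1.png

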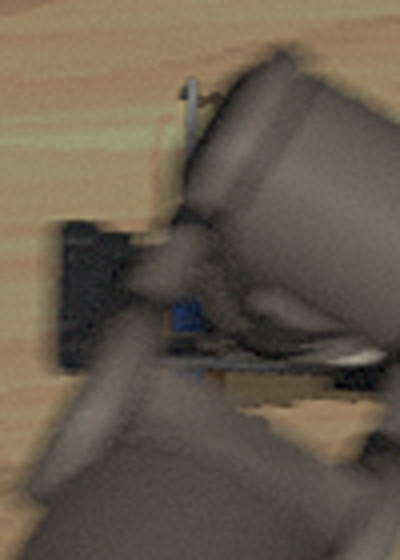

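View pics/s1.png

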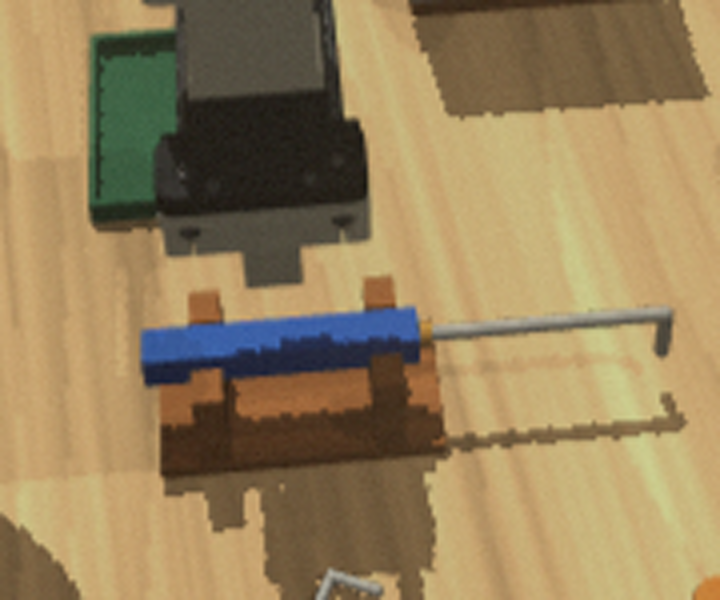

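The side view shows the gripper above the rod and lined up between the cradles, with a fingertip at crop (272,280). I'll descend and close.

```bash
python3 -m crank '[{"dx":2,"dy":-0.43,"dz":0,"spin":0},{"dx":4,"dy":-0.43,"dz":0,"spin":0},{"dx":6,"dy":-0.43,"dz":0,"spin":0},{"dx":6,"dy":-0.43,"dz":0,"spin":0},{"dx":6,"dy":-0.43,"dz":0,"spin":0}]'
python3 - <<'E'
from h import *
go([469,-247,31],np.pi/2-.12)
s=capture("side")
crop(s,225,250,405,400,4,"s2.png")
E
```

```text
time: 2.53
tool_pos: [468.2, -244.0, 76.8]
tcp_rot: [2.539, 1.568, 2.42]
contact_force: [0.1, -1.0, 0.0]
grip_width: 92.1
t 2.53 tcp [ 468.2 -244.    76.8] F [ 0.08 -0.98  0.03] w 92.1
shift cm [ 4.58 -0.3   0.12]
spin 0.001 q6 -2.077
```

View pics/s2.png

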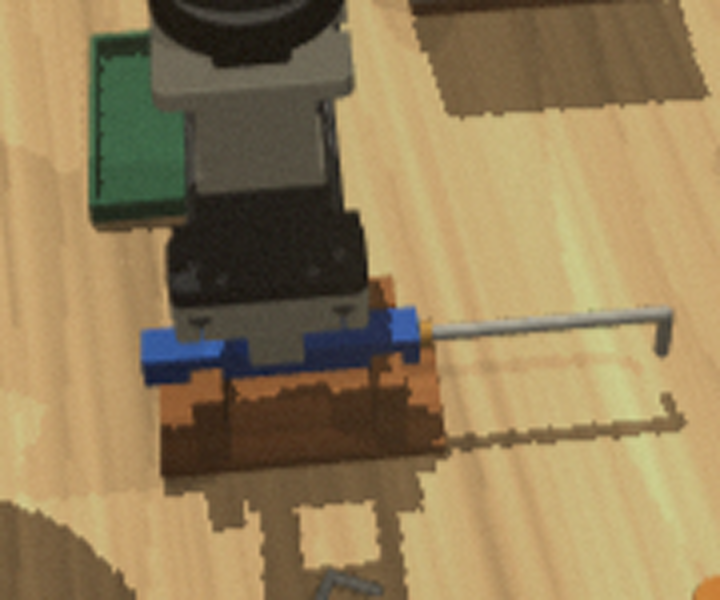

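```bash
python3 -m crank '[{"dx":0,"dy":0,"dz":0,"spin":0},{"dx":0,"dy":0,"dz":0,"spin":0}]'
python3 - <<'E'
from h import *
go([469,-247,31],np.pi/2-.12)
E
```

```text
time: 2.75
tool_pos: [469.4, -245.3, 78.6]
tcp_rot: [-0.463, 1.568, -0.582]
contact_force: [0.1, 0.2, 0.6]
grip_width: 91.9
t 2.75 tcp [ 469.4 -245.3   78.6] F [0.14 0.18 0.57] w 91.9
shift cm [ 4.76 -0.17 -0.04]
spin 0.001 q6 -2.078
```

```bash
python3 -m crank '[{"dx":1.5,"dy":-0.15,"dz":0,"spin":0},{"dx":3,"dy":-0.15,"dz":0,"spin":0},{"dx":4.4,"dy":-0.15,"dz":0,"spin":0},{"dx":4.7,"dy":-0.15,"dz":0,"spin":0},{"dx":4.7,"dy":-0.15,"dz":0,"spin":0},{"dx":4.7,"dy":-0.15,"dz":0,"spin":0}]'
python3 - <<'E'
from h import *
for i in range(2):go([469,-247,31],np.pi/2-.12)
E
python3 -m crank '[{"dx":0,"dy":0,"dz":0,"spin":0},{"dx":0,"dy":0,"dz":0,"spin":0},{"dx":0,"dy":0,"dz":0,"spin":0},{"dx":0,"dy":0,"dz":0,"spin":0},{"dx":0,"dy":0,"dz":0,"spin":0},{"dx":0,"dy":0,"dz":0,"spin":0},{"dx":0,"dy":0,"dz":0,"spin":0},{"dx":0,"dy":0,"dz":0,"spin":0},{"dx":0,"dy":0,"dz":0,"spin":0},{"dx":0,"dy":0,"dz":0,"spin":0}]' 10
```

```text
time: 3.25
tool_pos: [469.0, -246.9, 31.0]
tcp_rot: [-0.413, 1.57, -0.533]
contact_force: [-0.3, 0.2, 0.8]
grip_width: 91.4
t 3.25 tcp [ 469.  -246.9   31. ] F [-0.28  0.2   0.79] w 91.4
shift cm [ 0.   -0.01  0.01]
spin 0.0 q6 -2.08
t 3.25 tcp [ 469.  -246.9   31. ] F [-0.28  0.2   0.79] w 91.4
shift cm [ 0.   -0.01  0.01]
spin 0.0 q6 -2.08
time: 4.08
tool_pos: [468.4, -246.6, 30.1]
tcp_rot: [1.505, 1.571, 1.386]
contact_force: [0.1, 0.3, -0.1]
grip_width: 29.9
```

```bash
python3 -m crank '[{"dx":0,"dy":0,"dz":0,"spin":0},{"dx":0,"dy":0,"dz":0,"spin":0},{"dx":0,"dy":0,"dz":0,"spin":0},{"dx":0,"dy":0,"dz":0,"spin":0}]' 0
python3 - <<'E'
from h import *
go([469,-247,131],np.pi/2-.12)
E
```

```text
time: 4.42
tool_pos: [468.4, -246.6, 30.1]
tcp_rot: [1.286, 1.571, 1.166]
contact_force: [0.7, -0.2, 0.5]
grip_width: 3.5
t 4.42 tcp [ 468.4 -246.6   30.1] F [ 0.71 -0.22  0.51] w 3.5
shift cm [-10.09  -0.03   0.06]
spin 0.0 q6 -2.081
```

```bash
python3 - <<'E'
from h import *
t=capture("top");s=capture("side")
crop(t,370,185,470,325,4,"t3.png");crop(s,225,250,405,400,4,"s3.png");print(sensors.get_obs()["grip_width"])
E
```

```text
0.7968961678395069
```

View pics/s3.png

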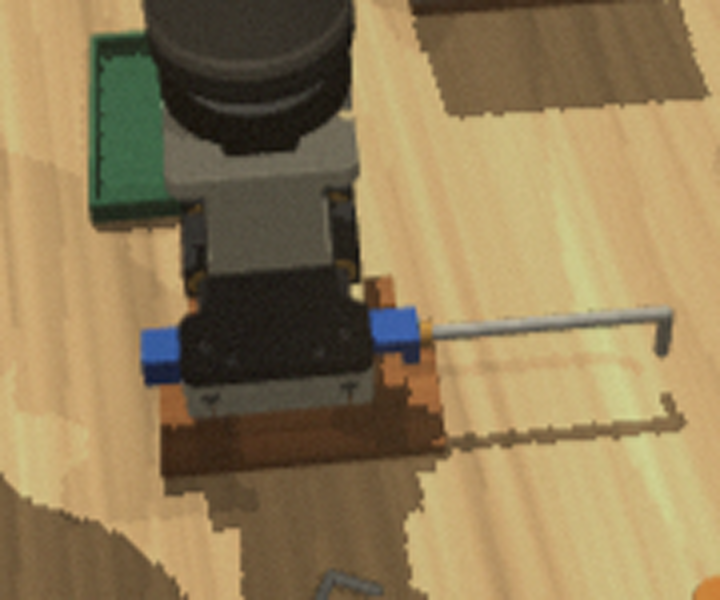

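View pics/t3.png

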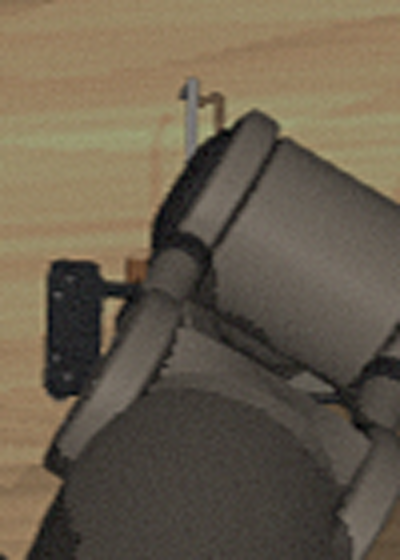

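The grip reads about 1 mm, but the side view shows the rod undisturbed. A 1 cm test lift should show whether it is really held.

```bash
python3 -m crank '[{"dx":-0.3,"dy":0,"dz":0,"spin":0},{"dx":-0.6,"dy":0,"dz":0,"spin":0},{"dx":-1,"dy":0,"dz":0,"spin":0},{"dx":-1,"dy":0,"dz":0,"spin":0}]'
python3 - <<'E'
from h import *
t=capture("top");s=capture("side")
crop(s,225,250,405,400,4,"s4.png");print(sensors.get_obs())
E
```

```text
time: 4.85
tool_pos: [468.9, -247.0, 41.1]
tcp_rot: [-0.461, 1.569, -0.58]
contact_force: [0.8, 0.5, 0.4]
grip_width: 0.7
{'time': 4.95, 'joint_positions': array([-6.29426754e-01,  5.25963262e-01,  1.71127373e+00,  1.40780940e-04,
        9.03586261e-01, -2.08052788e+00]), 'dq': array([ 5.54747279e-04,  6.64845533e-03,  4.45372957e-03,  3.20434491e-04,
       -1.06184833e-03,  7.10095577e-05]), 'tau': array([ 2.79612956e-03, -4.70212984e+01, -1.90039140e+01, -5.63721161e-02,
        6.34666672e-02, -2.91211327e-04]), 'tool_pos': array([ 468.60899133, -246.69896352,   40.48548444]), 'tcp_rot': array([-0.36688776,  1.57001901, -0.48667003]), 'contact_force': array([ 0.09968963, -0.25686996,  0.32654426]), 'moment': array([0.06139355, 0.0312674 , 0.01828284]), 'grip_width': 0.4635655662201249}
```

View pics/s4.png

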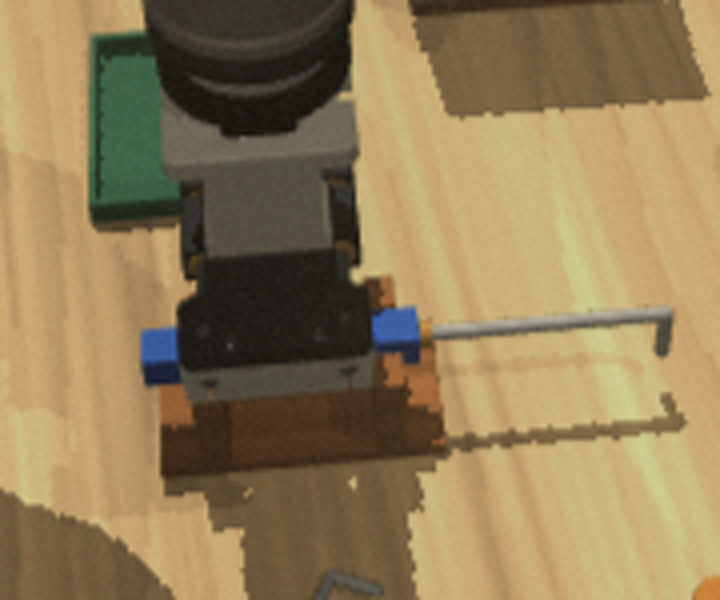

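```bash
python3 - <<'E'
from h import *
s=capture("side");t=capture("top")
cr=lambda p:((proj(s,p)-[225,250]+.5)*4-.5).round(0)
ct=lambda p:((proj(t,p)-[370,185]+.5)*4-.5).round(0)
e=np.array([np.sin(.12),np.cos(.12),0])
c=np.array([469,-245,77.])
print("s2 near finger outer bottom",cr(c-65*e),"inner",cr(c-46*e),"far inner",cr(c+46*e),"body near bottom",cr(c-95*e+[0,0,66]),"far",cr(c+95*e+[0,0,66]))
c=np.array([469,-247,41.])
print("s4 tcp",cr(c),"body bottom near",cr(c-95*e+[0,0,66]),"rod origin top",cr([469,-247,59]),cr([469,-247,50]))
c=np.array([469,-247,31.])
print("t3 body far top",ct(c+95*e+[0,0,66]),ct(c+95*e+[0,0,140]))
crop(t,370,185,470,325,4,"t4.png")
E
```

```text
s2 near finger outer bottom [286. 433.] inner [284. 395.] far inner [273. 225.] body near bottom [281. 404.] far [259.  48.]
s4 tcp [284. 358.] body bottom near [287. 460.] rod origin top [281. 334.] [282. 346.]
t3 body far top [ 34. 346.] [ 48. 326.]
```

The fingers closed without touching the rod. Projecting the reported TCP into the side view puts the hand about 65 crop rows lower than it appears. I'll raise it and measure where the fingertips really are.

```bash
python3 -m crank '[{"dx":-4,"dy":0,"dz":0,"spin":0},{"dx":-8,"dy":0,"dz":0,"spin":0},{"dx":-8,"dy":0,"dz":0,"spin":0},{"dx":-8,"dy":0,"dz":0,"spin":0},{"dx":-8,"dy":0,"dz":0,"spin":0}]' 100
python3 - <<'E'
from h import *
s=capture("side");t=capture("top")
o=sensors.get_obs();print(o["tool_pos"],o["grip_width"]);c=o["tool_pos"]
e=np.array([np.sin(.12),np.cos(.12),0])
cr=lambda p:((proj(s,p)-[205,200]+.5)*4-.5).round(0)
w=o["grip_width"]/2
print("tcp",cr(c),"near inner",cr(c-w*e),"far",cr(c+w*e))
crop(s,205,200,405,350,4,"s5.png")
E
```

```text
time: 5.47
tool_pos: [468.0, -246.3, 119.6]
tcp_rot: [2.446, 1.57, 2.326]
contact_force: [0.0, 0.6, -1.2]
grip_width: 28.8
[ 467.51755659 -245.9627454   118.66535052] 37.264306845756046
tcp [350. 450.] near inner [352. 485.] far [348. 416.]
```

View pics/s5.png

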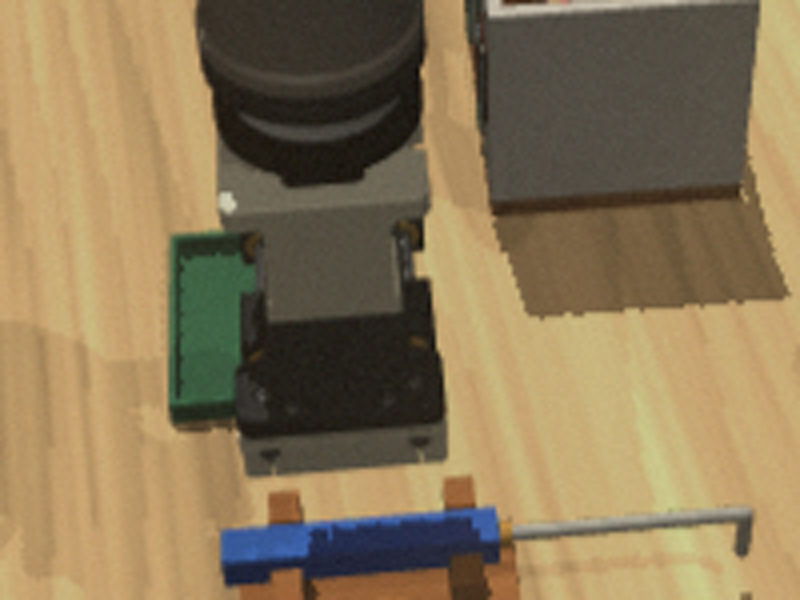

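```bash
python3 -m crank '[{"dx":0,"dy":0,"dz":0,"spin":0},{"dx":0,"dy":0,"dz":0,"spin":0},{"dx":0,"dy":0,"dz":0,"spin":0},{"dx":0,"dy":0,"dz":0,"spin":0},{"dx":0,"dy":0,"dz":0,"spin":0},{"dx":0,"dy":0,"dz":0,"spin":0},{"dx":0,"dy":0,"dz":0,"spin":0},{"dx":0,"dy":0,"dz":0,"spin":0},{"dx":0,"dy":0,"dz":0,"spin":0}]' 100
python3 - <<'E'
from h import *
s=capture("side");t=capture("top")
o=sensors.get_obs();print(o["tool_pos"],o["grip_width"]);c=o["tool_pos"]
e=np.array([np.sin(.12),np.cos(.12),0])
cr=lambda p:((proj(s,p)-[205,200]+.5)*4-.5).round(0)
w=o["grip_width"]/2
print("tcp",cr(c),"near inner",cr(c-w*e),"near outer",cr(c-65*e),"body near",cr(c-95*e+[0,0,66]))
crop(s,205,200,405,350,4,"s6.png")
crop(t,370,185,470,325,4,"t6.png")
cv2.imwrite("pics/side6.png",s["frame"])
E
```

```text
time: 6.32
tool_pos: [468.4, -246.6, 120.1]
tcp_rot: [0.681, 1.571, 0.562]
contact_force: [0.3, -0.3, -0.0]
grip_width: 91.5
[ 468.38169418 -246.60180567  120.15493637] 91.57667185363458
tcp [352. 449.] near inner [357. 537.] near outer [360. 577.] body near [354. 541.]
```

View pics/s6.png

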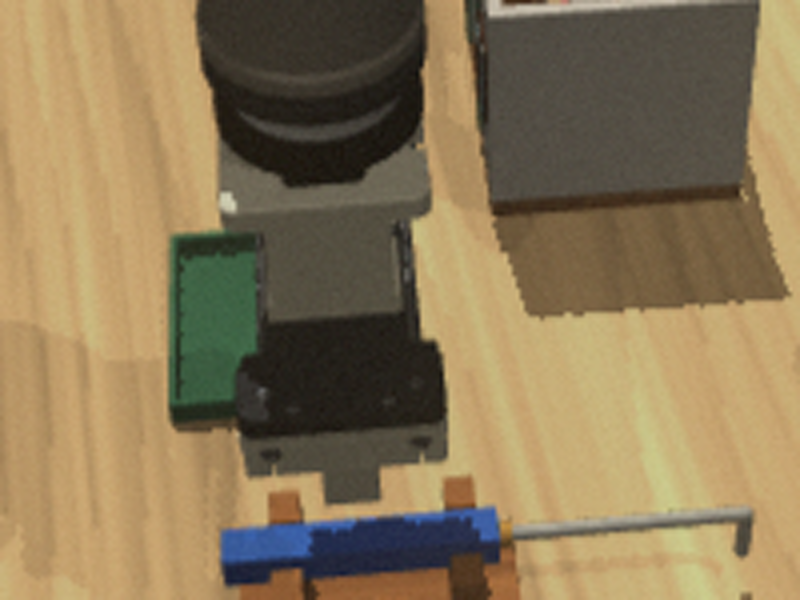

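View pics/side6.png

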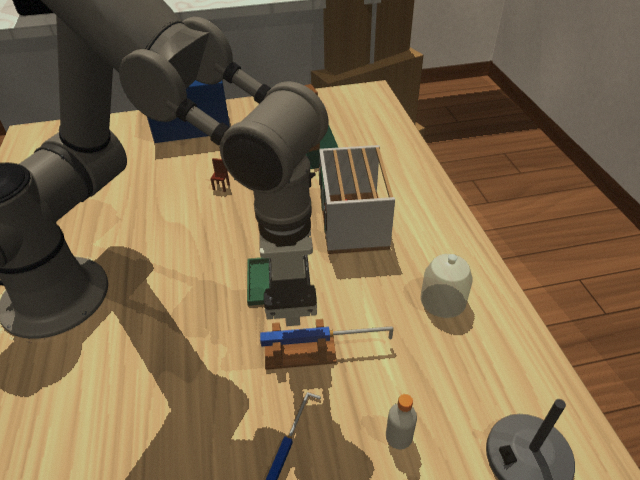

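View pics/t6.png

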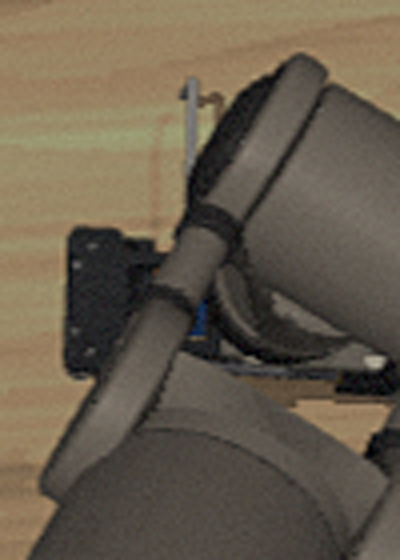

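```bash
python3 - <<'E'
from h import *
s=capture("side");t=capture("top")
c=np.array([468.4,-246.6,120.1])
e=np.array([np.sin(.12),np.cos(.12),0])
cr=lambda p:((proj(s,p)-[205,200]+.5)*4-.5).round(0)
ct=lambda p:((proj(t,p)-[370,185]+.5)*4-.5).round(0)
for dz in(0,20,40,45,50,55,60):
  z=np.array([0,0,dz]);print(dz,"outer",cr(c-65*e+z),"body near bot",cr(c-95*e+z+[0,0,66]),"far tops",ct(c+95*e+z+[0,0,66]),ct(c+95*e+z+[0,0,100]))
cv2.imwrite("pics/top6.png",t["frame"])
E
```

```text
0 outer [360. 577.] body near bot [354. 541.] far tops [ 50. 322.] [ 57. 312.]
20 outer [357. 548.] body near bot [351. 509.] far tops [ 54. 316.] [ 62. 306.]
40 outer [354. 517.] body near bot [347. 475.] far tops [ 59. 310.] [ 66. 299.]
45 outer [353. 510.] body near bot [346. 467.] far tops [ 60. 309.] [ 67. 297.]
50 outer [352. 502.] body near bot [345. 458.] far tops [ 61. 307.] [ 69. 296.]
55 outer [352. 494.] body near bot [345. 449.] far tops [ 62. 305.] [ 70. 294.]
60 outer [351. 486.] body near bot [344. 440.] far tops [ 63. 304.] [ 71. 292.]
```

View pics/top6.png

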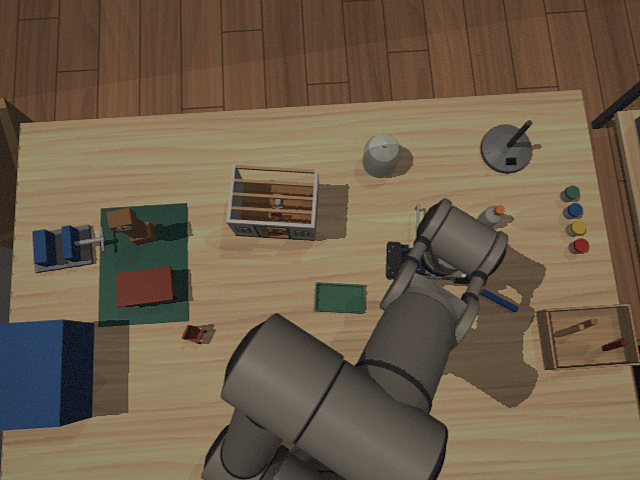

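The top view shows the hand correct in x and y. The side view puts the near fingertip bottom at crop (353,500) and the body edge at row 468, which both mean the hand is really about 48 mm higher than reported. I'll take true z as reported z plus 48, descend to match and check as I go.

```bash
python3 -m crank '[{"dx":3,"dy":0,"dz":0.05,"spin":0},{"dx":6,"dy":0,"dz":0.05,"spin":0},{"dx":9,"dy":0,"dz":0.05,"spin":0},{"dx":11,"dy":0,"dz":0.05,"spin":0},{"dx":12.5,"dy":0,"dz":0.05,"spin":0},{"dx":13.5,"dy":0,"dz":0.05,"spin":0},{"dx":13.5,"dy":0,"dz":0.05,"spin":0},{"dx":13.5,"dy":0,"dz":0.05,"spin":0}]'
python3 - <<'E'
from h import *
s=capture("side")
go([469,-247,-15],np.pi/2-.12)
c=sensors.get_obs()["tool_pos"]
e=np.array([np.sin(.12),np.cos(.12),0])
cr=lambda p:((proj(s,p)-[225,250]+.5)*4-.5).round(0)
for dz in(40,45,50,55):print(dz,"outer",cr(c-65*e+[0,0,dz]))
crop(s,225,250,405,400,4,"s7.png")
E
```

```text
time: 7.18
tool_pos: [469.0, -246.7, -14.8]
tcp_rot: [2.262, 1.571, 2.142]
contact_force: [-0.2, 0.5, 1.0]
grip_width: 91.7
t 7.23 tcp [ 469.5 -247.   -14.2] F [ 0.56 -1.36  0.28] w 91.8
shift cm [ 0.08 -0.   -0.04]
spin 0.0 q6 -2.08
40 outer [294. 503.]
45 outer [294. 496.]
50 outer [293. 490.]
55 outer [293. 484.]
```

View pics/s7.png

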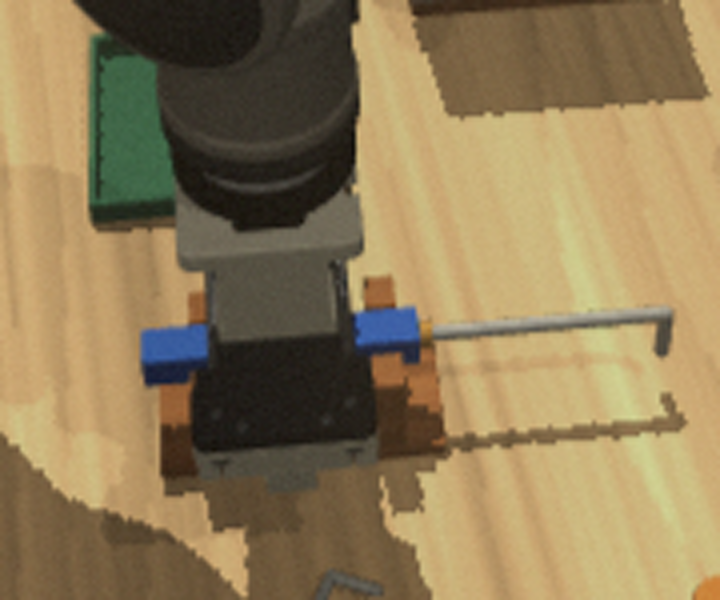

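The fingertip bottom is now at crop row 488, which gives an offset of about 50 and a true TCP height near 36. The fingers straddle the handle, so I'll close.

```bash
python3 -m crank '[{"dx":0.2,"dy":0,"dz":0,"spin":0},{"dx":0.2,"dy":0,"dz":0,"spin":0},{"dx":0.2,"dy":0,"dz":0,"spin":0},{"dx":0.2,"dy":0,"dz":0,"spin":0},{"dx":0.2,"dy":0,"dz":0,"spin":0},{"dx":0.2,"dy":0,"dz":0,"spin":0},{"dx":0.2,"dy":0,"dz":0,"spin":0},{"dx":0.2,"dy":0,"dz":0,"spin":0},{"dx":0.2,"dy":0,"dz":0,"spin":0},{"dx":0.2,"dy":0,"dz":0,"spin":0},{"dx":0.2,"dy":0,"dz":0,"spin":0},{"dx":0.2,"dy":0,"dz":0,"spin":0},{"dx":0.2,"dy":0,"dz":0,"spin":0},{"dx":0.2,"dy":0,"dz":0,"spin":0}]' 0
python3 - <<'E'
from h import *
for i in range(3): go([469,-247,131],np.pi/2-.12); capture("side")
E
```

```text
time: 8.4
tool_pos: [468.9, -246.6, -16.9]
tcp_rot: [2.022, 1.571, 1.902]
contact_force: [0.6, 0.1, -0.2]
grip_width: 17.8
t 8.4 tcp [ 468.9 -246.6  -16.9] F [ 0.61  0.06 -0.15] w 17.8
shift cm [-14.79  -0.03   0.02]
spin 0.0 q6 -2.08
t 8.45 tcp [ 468.9 -246.7  -16.9] F [-0.41 -1.06 -0.24] w 17.9
shift cm [-1.479e+01 -3.000e-02  1.000e-02]
spin 0.0 q6 -2.08
t 8.5 tcp [ 468.9 -246.7  -16.9] F [ 0.64 -0.15  0.41] w 17.9
shift cm [-1.479e+01 -3.000e-02  1.000e-02]
spin 0.0 q6 -2.08
```

Gripped: the opening is 17.8 mm, as the 18 mm handle should read. Next I'll lift, and work out waypoints.

```bash
python3 -m crank '[{"dx":-2,"dy":0,"dz":0,"spin":0},{"dx":-4,"dy":0,"dz":0,"spin":0},{"dx":-5.8,"dy":0,"dz":0,"spin":0},{"dx":-5.8,"dy":0,"dz":0,"spin":0},{"dx":-5.8,"dy":0,"dz":0,"spin":0},{"dx":-5.8,"dy":0,"dz":0,"spin":0}]'
python3 - <<'E'
from h import *
go([375,-236,41]);go([387.5,111.4,41])
s=capture("side");t=capture("top")
crop(s,225,220,425,370,4,"s8.png");crop(t,370,185,470,325,4,"t8.png")
E
```

```text
time: 9.05
tool_pos: [468.3, -246.2, 40.2]
tcp_rot: [2.551, 1.569, 2.431]
contact_force: [0.6, 0.8, -1.2]
grip_width: 17.7
t 9.05 tcp [ 468.3 -246.2   40.2] F [ 0.59  0.78 -1.21] w 17.7
shift cm [-0.07 -0.1  -9.39]
t 9.05 tcp [ 468.3 -246.2   40.2] F [ 0.59  0.78 -1.21] w 17.7
shift cm [-3.000e-02  3.454e+01 -1.230e+01]
```

View pics/s8.png

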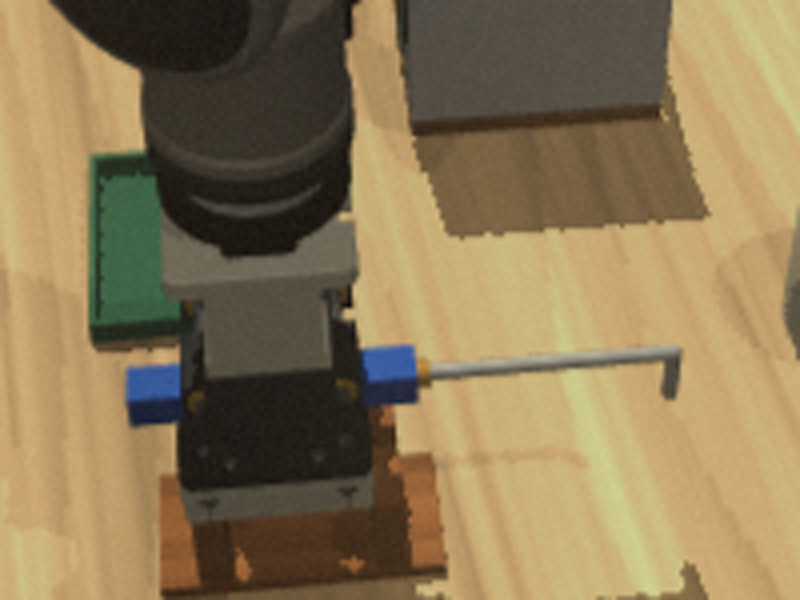

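View pics/t8.png

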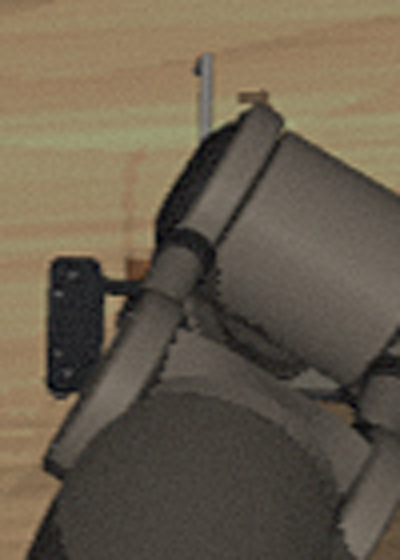

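The rod is held level; the shaft end is at side crop (681,348) and top crop (208,54).

```bash
python3 -m crank '[{"dx":0,"dy":0,"dz":-3,"spin":0},{"dx":0,"dy":0,"dz":-6,"spin":0},{"dx":0,"dy":0,"dz":-9.5,"spin":0},{"dx":0,"dy":3,"dz":-10.5,"spin":0},{"dx":0,"dy":6.5,"dz":-11.5,"spin":0},{"dx":0,"dy":10,"dz":-12.3,"spin":0},{"dx":0,"dy":13.5,"dz":-12.3,"spin":0},{"dx":0,"dy":17,"dz":-12.3,"spin":0},{"dx":0,"dy":20.5,"dz":-12.3,"spin":0},{"dx":0,"dy":24,"dz":-12.3,"spin":0},{"dx":0,"dy":27.5,"dz":-12.3,"spin":0},{"dx":0,"dy":31,"dz":-12.3,"spin":0},{"dx":0,"dy":33,"dz":-12.3,"spin":0},{"dx":0,"dy":34.5,"dz":-12.3,"spin":0},{"dx":0,"dy":34.5,"dz":-12.3,"spin":0},{"dx":0,"dy":34.5,"dz":-12.3,"spin":0}]'
python3 - <<'E'
from h import *
go([387.5,111.4,41],np.pi/2-.12)
s=capture("side");t=capture("top")
cv2.imwrite("pics/side9.png",s["frame"]);cv2.imwrite("pics/top9.png",t["frame"])
crop(t,215,150,345,255,6,"t9.png");crop(s,240,130,400,260,5,"s9.png")
E
```

```text
time: 10.48
tool_pos: [387.4, 110.9, 40.5]
tcp_rot: [-2.875, 1.569, -2.992]
contact_force: [-0.8, -0.4, -1.2]
grip_width: 17.8
t 10.48 tcp [387.4 110.9  40.5] F [-0.78 -0.44 -1.2 ] w 17.8
shift cm [-0.05  0.05  0.01]
spin 0.002 q6 -1.365
```

View pics/t9.png

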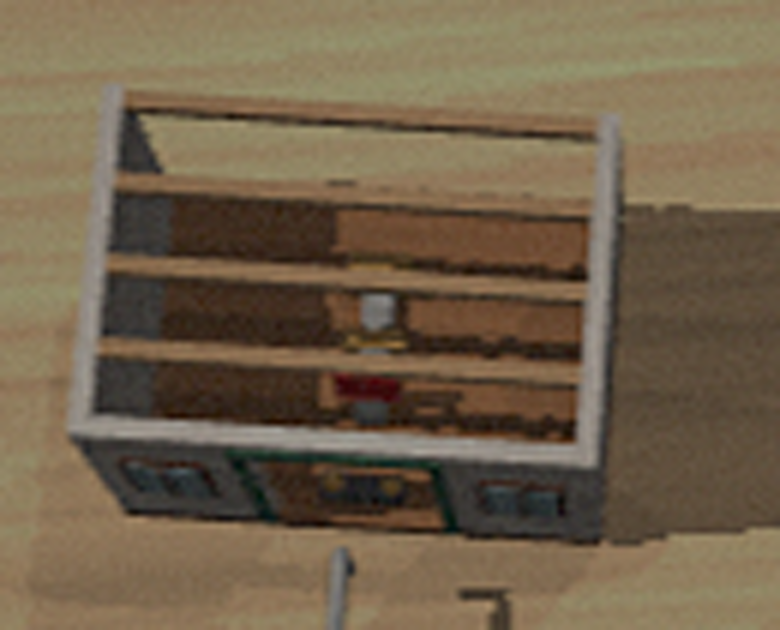

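View pics/s9.png

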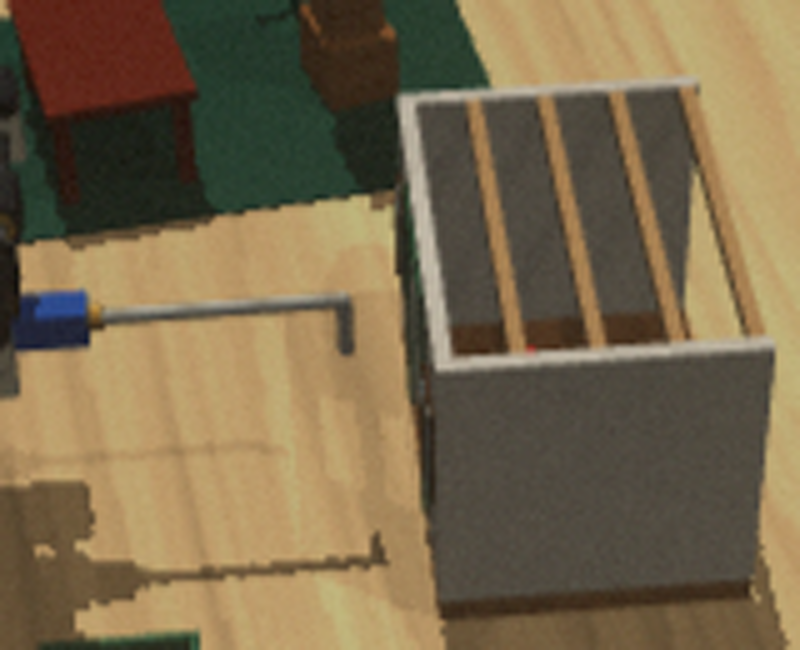

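The hook is in front of the doorway: shaft end at top crop (341,550) and side crop (350,297), with a red post corner showing at side crop (530,348).

```bash
python3 - <<'E'
from h import *
np.set_printoptions(precision=1,suppress=True)
s=capture("side");t=capture("top")
H=lambda a,b:(215+(a+.5)/6-.5,150+(b+.5)/6-.5)
S=lambda a,b:(240+(a+.5)/5-.5,130+(b+.5)/5-.5)
Rz=Ro.from_euler("z",-.12).as_matrix()
L=lambda p:Rz.T@(p-np.array([594,86.5,0]))
p,g=tri(t,H(341,550),s,S(350,297));print("shaft end",p,g,L(p))
p=onz(t,*H(341,550),108);print("t on 108",p,L(p)); p=onz(s,*S(350,297),108);print("s on 108",p,L(p))
p=onz(s,*S(346,353),76.5);print("s hook bottom",p,L(p))
print("shaft root",[L(onz(s,*S(95,318),108))])
print("red corner side z60",L(onz(s,*S(530,349),60)))
print("post top L/R",L(onz(t,*H(335,380),60)),L(onz(t,*H(401,380),60)))
print("front face bottom",L(onz(t,*H(368,403),24)))
hsv=cv2.cvtColor(t["frame"],cv2.COLOR_BGR2HSV)
for r in range(210,219): print(r,t["frame"][r,270:282].tolist()[::2])
# doorway
print("door L/R top z130", L(onz(t,*H(240,455),130)),L(onz(t,*H(440,467),130)))
for a,b in((265,520),(455,530)):print(L(onz(t,*H(a,b),0)))
E
```

```text
shaft end [563.3  88.5 110.5] 0.38904207674376345 [-30.7  -1.7 110.5]
t on 108 [564.   88.7 108. ] [-30.   -1.4 108. ]
s on 108 [563.6  91.6 108. ] [-30.8   1.4 108. ]
s hook bottom [560.6  91.4  76.5] [-33.8   0.9  76.5]
shaft root [array([-143.6,   -0.5,  108. ])]
red corner side z60 [51.7 14.  60. ]
post top L/R [49.6 11.6 60. ] [ 51.1 -15.1  60. ]
front face bottom [49.8  1.3 24. ]
210 [[85, 110, 139], [81, 113, 140], [82, 112, 141], [82, 112, 141], [79, 108, 137], [81, 109, 137]]
211 [[60, 80, 95], [69, 96, 117], [71, 100, 122], [80, 108, 134], [85, 115, 144], [81, 115, 143]]
212 [[25, 39, 84], [37, 49, 102], [39, 50, 78], [40, 50, 79], [37, 53, 68], [39, 57, 66]]
213 [[40, 57, 89], [21, 15, 65], [22, 24, 55], [25, 18, 77], [28, 29, 85], [29, 29, 83]]
214 [[40, 66, 98], [15, 19, 56], [11, 8, 54], [13, 21, 59], [17, 17, 63], [8, 6, 59]]
215 [[41, 63, 98], [13, 7, 55], [10, 10, 57], [6, 5, 51], [9, 15, 56], [17, 14, 57]]
216 [[52, 78, 111], [37, 48, 88], [25, 26, 70], [45, 49, 80], [17, 24, 67], [25, 14, 63]]
217 [[52, 80, 111], [23, 37, 55], [51, 57, 63], [57, 59, 60], [56, 61, 59], [27, 40, 58]]
218 [[27, 40, 54], [28, 37, 46], [55, 58, 61], [60, 63, 62], [57, 59, 58], [33, 46, 59]]
door L/R top z130 [  0.3  37.4 130. ] [ -0.2 -39.  130. ]
[ 2.7 43.4  0. ]
[  2.9 -36.8   0. ]
```

```bash
python3 -m crank '[{"dx":0,"dy":0,"dz":1.5,"spin":0},{"dx":0,"dy":0,"dz":3,"spin":0},{"dx":0,"dy":0,"dz":4.5,"spin":0},{"dx":0,"dy":0,"dz":6,"spin":0},{"dx":0,"dy":0,"dz":7.5,"spin":0},{"dx":0,"dy":0,"dz":9,"spin":0},{"dx":0,"dy":0,"dz":9.9,"spin":0},{"dx":0,"dy":0,"dz":9.9,"spin":0},{"dx":0,"dy":0,"dz":9.9,"spin":0},{"dx":0,"dy":0,"dz":9.9,"spin":0}]'
python3 - <<'E'
from h import *
s=capture("side");t=capture("top")
crop(t,215,150,345,255,6,"t10.png");crop(s,240,130,400,260,5,"s10.png")
go([484,97,1],np.pi/2-.12)
E
```

```text
time: 11.52
tool_pos: [485.1, 98.5, 40.9]
tcp_rot: [-3.039, 1.569, 3.124]
contact_force: [0.3, 0.8, -0.0]
grip_width: 17.9
t 11.62 tcp [485.4  98.8  41.1] F [-0.24  0.23 -1.78] w 17.7
shift cm [ 4.01 -0.19 -0.11]
spin 0.0 q6 -1.405
```

View pics/t10.png

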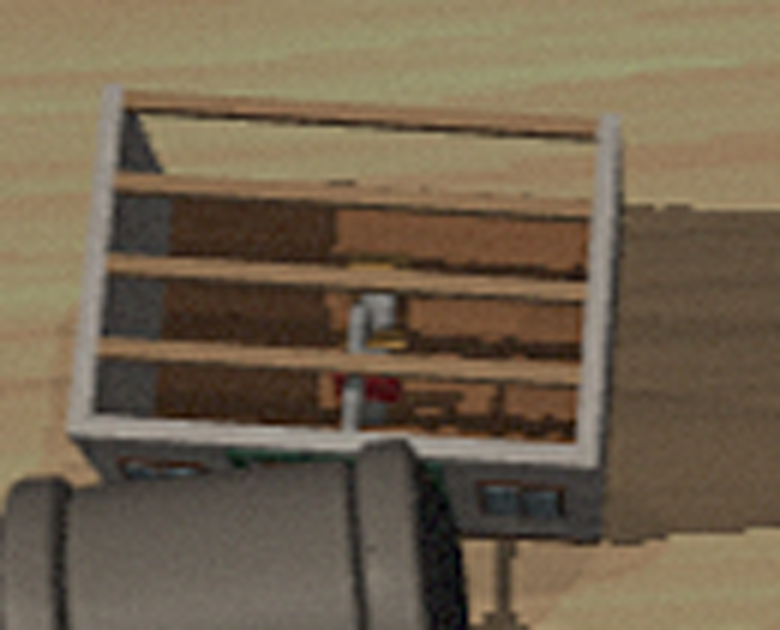

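View pics/s10.png

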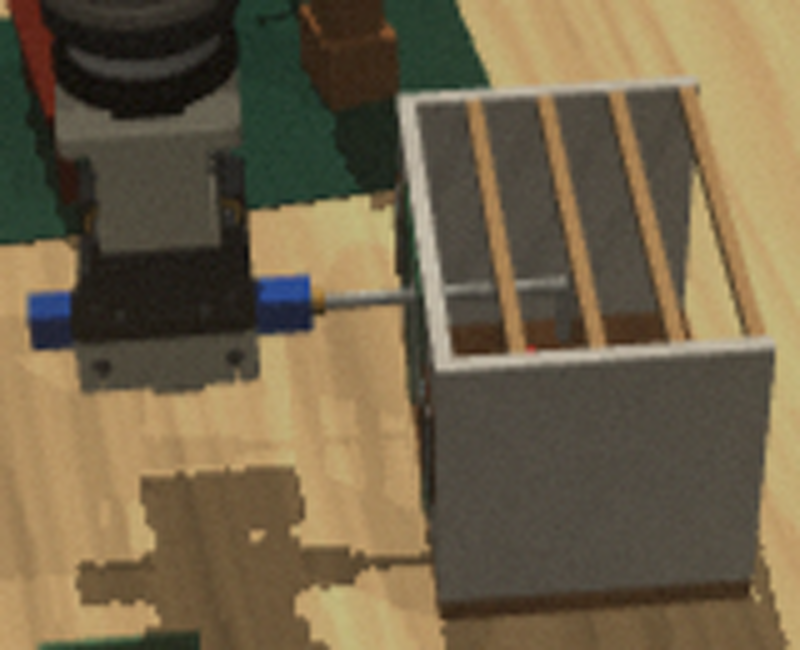

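```bash
python3 - <<'E'
from h import *
np.set_printoptions(precision=1,suppress=True)
s=capture("side");t=capture("top")
H=lambda a,b:(215+(a+.5)/6-.5,150+(b+.5)/6-.5)
S=lambda a,b:(240+(a+.5)/5-.5,130+(b+.5)/5-.5)
Rz=Ro.from_euler("z",-.12).as_matrix()
L=lambda p:Rz.T@(p-np.array([594,86.5,0]))
p,g=tri(t,H(357,306),s,S(568,278));print("shaft end",g,L(p))
print(L(onz(t,*H(357,306),108)),L(onz(s,*S(568,278),108)))
print("shaft at wall",L(onz(t,*H(350,425),108)))
E
```

```text
shaft end 0.4048801992834822 [ 66.4  -0.7 111.6]
[ 67.7  -0.3 108. ] [ 66.9   3.7 108. ]
shaft at wall [ 19.6  -1.1 108. ]
```

The hook centre is at local x about 63.5 and the post's back face near 55, so there is clearance. Lowering behind the post now.

```bash
python3 -m crank '[{"dx":0,"dy":0,"dz":0.2,"spin":0},{"dx":0.7,"dy":0,"dz":0.2,"spin":0},{"dx":1.4,"dy":0,"dz":0.2,"spin":0},{"dx":2.1,"dy":0,"dz":0.2,"spin":0},{"dx":2.1,"dy":0,"dz":0.2,"spin":0}]'
python3 -m crank '[{"dx":0.6,"dy":0,"dz":0,"spin":0},{"dx":1.2,"dy":0,"dz":0,"spin":0},{"dx":1.9,"dy":0,"dz":0,"spin":0},{"dx":1.9,"dy":0,"dz":0,"spin":0},{"dx":1.9,"dy":0,"dz":0,"spin":0}]'
python3 - <<'E'
from h import *
for i in range(5): go([484,97,1],np.pi/2-.12); t=capture("top")
s=capture("side")
crop(t,215,150,345,255,6,"t11.png");crop(s,240,130,400,260,5,"s11.png")
E
```

```text
time: 12.13
tool_pos: [486.9, 98.4, 18.3]
tcp_rot: [-2.992, 1.568, -3.112]
contact_force: [-1.0, -0.2, -1.9]
grip_width: 17.8
time: 12.55
tool_pos: [487.9, 98.5, 0.6]
tcp_rot: [-3.048, 1.57, 3.115]
contact_force: [-0.1, 0.8, -0.8]
grip_width: 17.9
t 12.55 tcp [487.9  98.5   0.6] F [-0.08  0.77 -0.78] w 17.9
shift cm [-0.04 -0.19 -0.37]
spin 0.0 q6 -1.406
t 12.6 tcp [488.2  98.5   1. ] F [-0.36  0.01 -0.18] w 18.0
shift cm [ 0.  -0.2 -0.4]
spin 0.0 q6 -1.406
t 12.65 tcp [488.5  98.5   1.2] F [-0.04 -0.22 -0.95] w 17.5
shift cm [ 0.02 -0.2  -0.42]
spin 0.0 q6 -1.406
t 12.7 tcp [488.5  98.5   1.4] F [ 0.19 -1.22 -0.26] w 17.7
shift cm [ 0.04 -0.21 -0.43]
spin 0.0 q6 -1.406
t 12.75 tcp [488.6  98.5   1.4] F [-0.58 -0.23 -0.5 ] w 17.8
shift cm [ 0.04 -0.21 -0.43]
spin 0.0 q6 -1.406
```

View pics/t11.png

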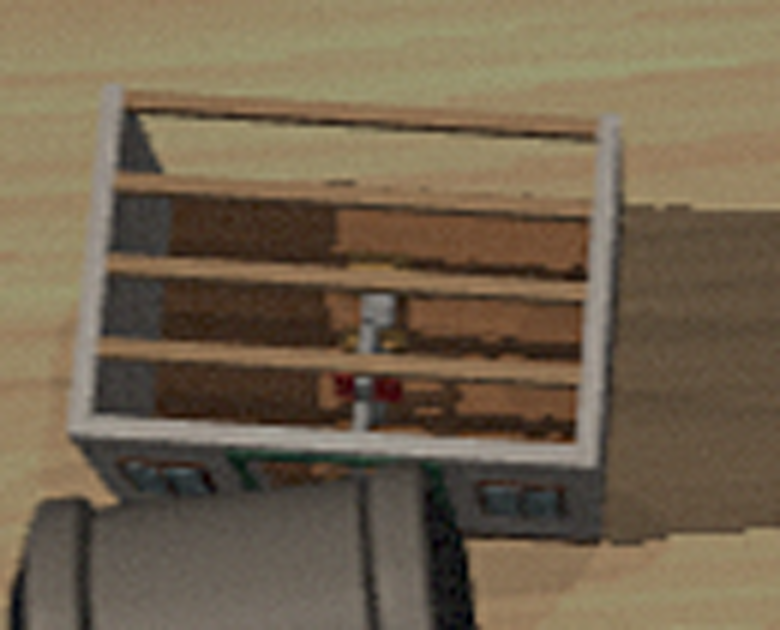

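View pics/s11.png

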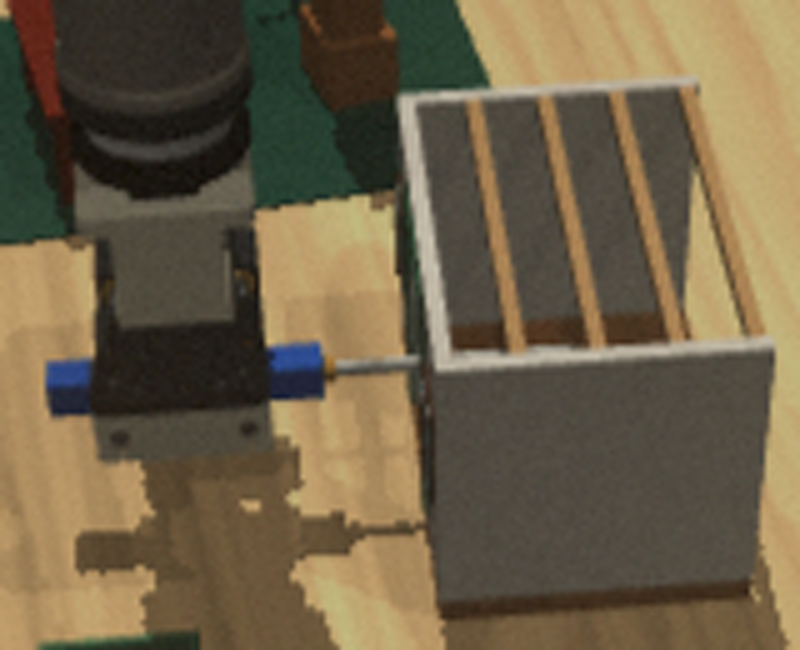

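```bash
python3 -m crank '[{"dx":0,"dy":0,"dz":-0.2,"spin":0},{"dx":0,"dy":0,"dz":-0.4,"spin":0},{"dx":0,"dy":0,"dz":-0.6,"spin":0},{"dx":0,"dy":0,"dz":-0.8,"spin":0},{"dx":0,"dy":0,"dz":-1.0,"spin":0},{"dx":0,"dy":0,"dz":-1.2,"spin":0},{"dx":0,"dy":0,"dz":-1.4,"spin":0},{"dx":0,"dy":0,"dz":-1.6,"spin":0},{"dx":0,"dy":0,"dz":-1.6,"spin":0}]'
python3 - <<'E'
from h import *
for i in range(5): go([484,97,1]); t=capture("top")
s=capture("side")
crop(t,215,150,345,255,6,"t12.png");crop(s,240,130,400,260,5,"s12.png")
E
```

```text
time: 13.6
tool_pos: [472.5, 100.5, 1.3]
tcp_rot: [0.27, 1.57, 0.15]
contact_force: [2.6, -0.6, -0.9]
grip_width: 17.8
t 13.6 tcp [472.5 100.5   1.3] F [ 2.59 -0.64 -0.94] w 17.8
shift cm [ 0.03 -0.21  1.18]
t 13.65 tcp [472.5 100.4   1.3] F [ 2.8  -0.46 -0.28] w 18.0
shift cm [ 0.03 -0.2   1.18]
t 13.7 tcp [472.5 100.4   1.2] F [ 2.84 -0.53 -2.07] w 17.6
shift cm [ 0.02 -0.2   1.18]
t 13.75 tcp [472.5 100.5   1.2] F [ 2.69  0.23 -1.75] w 17.6
shift cm [ 0.02 -0.21  1.18]
t 13.8 tcp [472.5 100.4   1.2] F [ 2.7   0.6  -1.32] w 17.5
shift cm [ 0.02 -0.2   1.18]
```

View pics/t12.png

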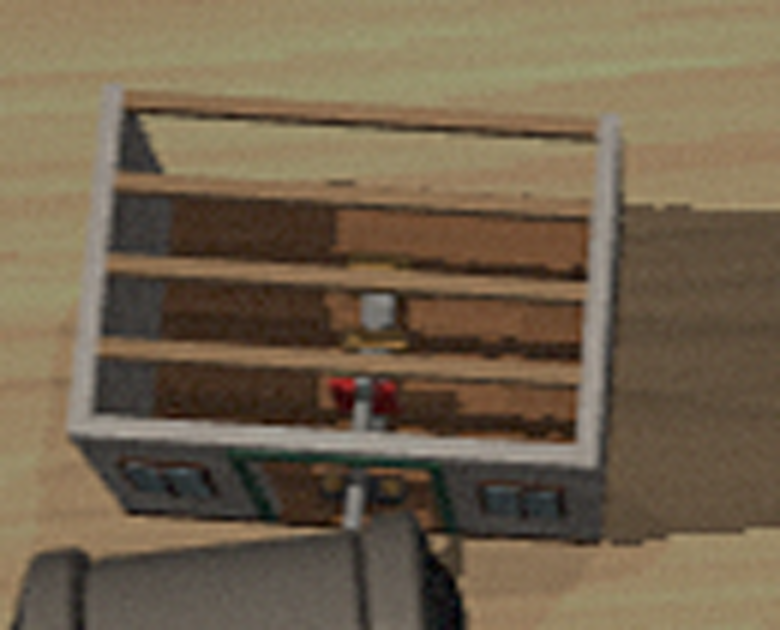

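The bolt is moving: the post slid toward the door at about 2.7 N, and I estimate its origin at local x 46.

```bash
python3 -m crank '[{"dx":0,"dy":0,"dz":-0.1,"spin":0},{"dx":0,"dy":0,"dz":-0.2,"spin":0},{"dx":0,"dy":0,"dz":-0.3,"spin":0},{"dx":0,"dy":0,"dz":-0.4,"spin":0},{"dx":0,"dy":0,"dz":-0.5,"spin":0},{"dx":0,"dy":0,"dz":-0.6,"spin":0}]'
python3 -m crank '[{"dx":0,"dy":0,"dz":-0.05,"spin":0},{"dx":0,"dy":0,"dz":-0.1,"spin":0}]'
python3 -m crank '[{"dx":0,"dy":0,"dz":-0.05,"spin":0},{"dx":0,"dy":0,"dz":-0.1,"spin":0}]'
```

```text
time: 14.4
tool_pos: [466.4, 101.2, 1.2]
tcp_rot: [0.455, 1.571, 0.335]
contact_force: [4.3, -0.9, -1.9]
grip_width: 17.4
time: 14.57
tool_pos: [465.4, 101.3, 1.2]
tcp_rot: [1.111, 1.571, 0.991]
contact_force: [3.0, -0.6, -0.7]
grip_width: 17.4
time: 14.73
tool_pos: [464.4, 101.4, 1.1]
tcp_rot: [0.955, 1.571, 0.835]
contact_force: [3.1, 0.1, -0.3]
grip_width: 17.6
```

```bash

python3 -m crank '[{"dx":0,"dy":0,"dz":-0.05,"spin":0}]'|grep -E "tool_pos|force"
python3 -m crank '[{"dx":0,"dy":0,"dz":-0.05,"spin":0}]'|grep -E "tool_pos|force"
python3 -m crank '[{"dx":0,"dy":0,"dz":-0.05,"spin":0}]'|grep -E "tool_pos|force"
python3 -m crank '[{"dx":0,"dy":0,"dz":-0.05,"spin":0}]'|grep -E "tool_pos|force"
```

```text
tool_pos: [463.9, 101.5, 1.2]
contact_force: [3.7, 0.1, -0.6]
tool_pos: [463.5, 101.5, 1.1]
contact_force: [3.4, 0.3, -1.6]
tool_pos: [463.0, 101.6, 1.2]
contact_force: [3.1, 0.2, -1.1]
tool_pos: [462.5, 101.6, 1.2]
contact_force: [3.7, -0.6, -1.6]
```

```bash

python3 -m crank '[{"dx":0,"dy":0,"dz":-0.05,"spin":0}]'|grep -E "tool_pos|force"
python3 -m crank '[{"dx":0,"dy":0,"dz":-0.05,"spin":0}]'|grep -E "tool_pos|force"
```

```text
tool_pos: [461.9, 101.7, 1.2]
contact_force: [4.2, 0.3, -2.1]
tool_pos: [461.4, 101.7, 1.1]
contact_force: [3.8, 0.1, -2.1]
```

```bash

python3 -m crank '[{"dx":0,"dy":0,"dz":-0.05,"spin":0}]'|grep -E "tool_pos|force"
python3 -m crank '[{"dx":0,"dy":0,"dz":-0.05,"spin":0}]'|grep -E "tool_pos|force"
```

```text
tool_pos: [461.0, 101.8, 1.2]
contact_force: [4.2, -0.8, -0.9]
tool_pos: [460.4, 101.9, 1.2]
contact_force: [3.6, 0.4, -0.5]
```

```bash

python3 -m crank '[{"dx":0,"dy":0,"dz":-0.05,"spin":0}]'|grep -E "tool_pos|force"
python3 -m crank '[{"dx":0,"dy":0,"dz":-0.05,"spin":0}]'|grep -E "tool_pos|force"
```

```text
tool_pos: [460.0, 101.9, 1.1]
contact_force: [3.4, -0.4, -1.6]
tool_pos: [459.5, 102.0, 1.2]
contact_force: [3.1, -0.8, -1.2]
```

```bash

python3 -m crank '[{"dx":0,"dy":0,"dz":-0.05,"spin":0}]'|grep -E "tool_pos|force"
python3 -m crank '[{"dx":0,"dy":0,"dz":-0.03,"spin":0}]'|grep -E "tool_pos|force"
```

```text
tool_pos: [458.9, 102.1, 1.1]
contact_force: [4.2, -0.3, -0.6]
tool_pos: [458.6, 102.1, 1.1]
contact_force: [4.1, 0.5, -1.0]
```

```bash

python3 -m crank '[{"dx":0,"dy":0,"dz":-0.05,"spin":0}]'|grep -E "tool_pos|force"
python3 -m crank '[{"dx":0,"dy":0,"dz":-0.05,"spin":0}]'|grep -E "tool_pos|force"
```

```text
tool_pos: [458.2, 102.1, 1.2]
contact_force: [3.5, -0.1, -1.4]
tool_pos: [457.7, 102.2, 1.1]
contact_force: [4.1, -0.1, -0.9]
```

```bash

python3 -m crank '[{"dx":0,"dy":0,"dz":-0.05,"spin":0}]'|grep -E "tool_pos|force"
python3 -m crank '[{"dx":0,"dy":0,"dz":-0.05,"spin":0}]'|grep -E "tool_pos|force"
```

```text
tool_pos: [457.2, 102.2, 1.2]
contact_force: [2.9, -0.0, -1.7]
tool_pos: [456.7, 102.3, 1.2]
contact_force: [3.5, -0.3, -1.0]
```

```bash

python3 -m crank '[{"dx":0,"dy":0,"dz":-0.05,"spin":0}]'|grep -E "tool_pos|force"
```

```text
tool_pos: [456.2, 102.4, 1.2]
contact_force: [3.3, -0.7, -1.3]
```

```bash

python3 -m crank '[{"dx":0,"dy":0,"dz":-0.05,"spin":0}]'|grep -E "tool_pos|force"

```

```text
tool_pos: [455.7, 102.4, 1.2]
contact_force: [3.8, -0.6, -0.6]
```

```bash

python3 -m crank '[{"dx":0,"dy":0,"dz":-0.05,"spin":0}]'|grep -E "tool_pos|force"
python3 - <<'E'
from h import *
t=capture("top");s=capture("side")
crop(t,215,150,345,255,6,"t13.png");crop(s,240,130,400,260,5,"s13.png")
E
```

```text
tool_pos: [455.2, 102.5, 1.1]
contact_force: [3.9, 0.2, -0.6]
```

View pics/t13.png

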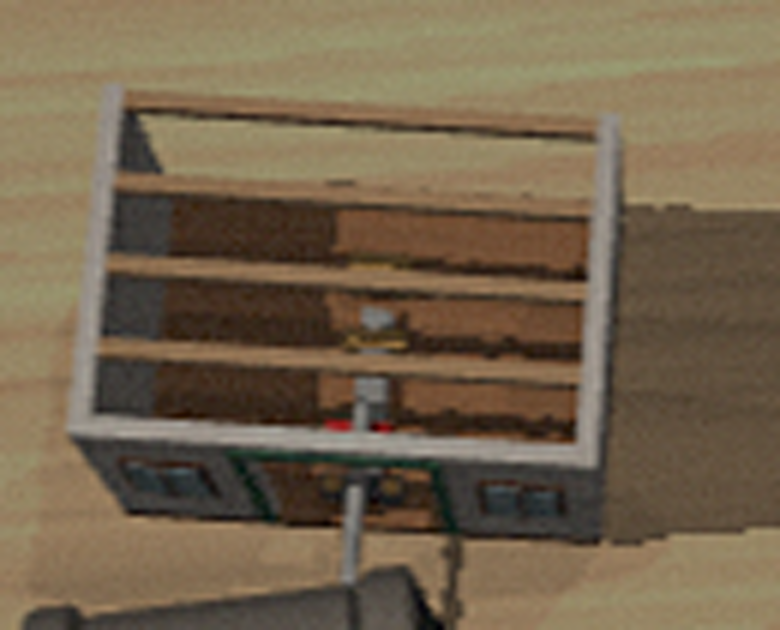

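View pics/s13.png

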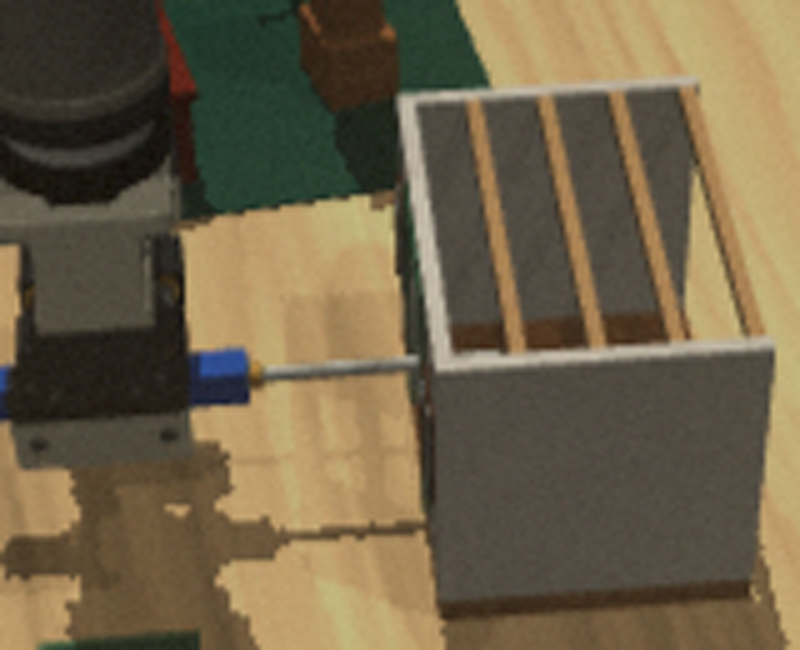

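The post has followed the hook, with the red now at top crop (360,426), and the hook is still engaged. Continuing.

```bash

python3 -m crank '[{"dx":0,"dy":0,"dz":-0.05,"spin":0}]'|grep -E "tool_pos|force"
```

```text
tool_pos: [454.8, 102.6, 1.2]
contact_force: [3.4, 0.1, -1.8]
```

```bash

python3 -m crank '[{"dx":0,"dy":0,"dz":-0.05,"spin":0}]'|grep -E "tool_pos|force"
```

```text
tool_pos: [454.6, 102.6, 1.2]
contact_force: [6.0, -0.9, -2.0]
```

```bash

python3 -m crank '[{"dx":0,"dy":0,"dz":-0.05,"spin":0}]'|grep -E "tool_pos|force"
```

```text
tool_pos: [454.6, 102.7, 1.3]
contact_force: [7.2, -1.2, -2.8]
```

```bash

python3 -m crank '[{"dx":0,"dy":0,"dz":-0.05,"spin":0}]'|grep -E "tool_pos|force"
```

```text
tool_pos: [454.6, 102.7, 1.4]
contact_force: [8.9, -0.5, -3.1]
```

The stop is found: position holds at 454.6 while the force climbs about 1.5 N per step.

```bash

python3 -m crank '[{"dx":0,"dy":0,"dz":-0.03,"spin":0},{"dx":0,"dy":0,"dz":-0.03,"spin":0}]'|grep -E "tool_pos|force"
python3 - <<'E'
from h import *
for i in range(4):
    capture("side");print(sensors.get_obs()["contact_force"].round(1),sensors.get_obs()["tool_pos"].round(1))
E
```

```text
tool_pos: [454.7, 102.7, 1.5]
contact_force: [7.4, -0.8, -1.3]
[ 8.4 -1.8 -1.8] [454.7 102.7   1.5]
[ 8.2 -1.  -2.8] [454.7 102.7   1.5]
[ 7.9 -1.4 -1.7] [454.7 102.7   1.5]
[ 8.3 -1.2 -2.3] [454.7 102.7   1.5]
```

```bash

python3 -m crank '[{"dx":0,"dy":0,"dz":-0.04,"spin":0},{"dx":0,"dy":0,"dz":-0.04,"spin":0}]'|grep -E "tool_pos|force"
python3 - <<'E'
from h import *
for i in range(4):
    capture("side");print(sensors.get_obs()["contact_force"].round(1),sensors.get_obs()["tool_pos"].round(1))
E
```

```text
tool_pos: [454.7, 102.7, 1.6]
contact_force: [9.0, -1.7, -3.5]
[ 9.4 -1.1 -3.1] [454.7 102.7   1.6]
[ 9.2 -1.  -2.7] [454.7 102.7   1.6]
[ 9.7 -1.3 -2.6] [454.7 102.7   1.6]
[ 9.1 -1.1 -2.1] [454.7 102.7   1.6]
```

```bash

python3 -m crank '[{"dx":0,"dy":0,"dz":-0.02,"spin":0},{"dx":0,"dy":0,"dz":-0.02,"spin":0},{"dx":0,"dy":0,"dz":-0.02,"spin":0},{"dx":0,"dy":0,"dz":-0.02,"spin":0}]'|grep -E "tool_pos|force"
python3 - <<'E'
from h import *
for i in range(3):
    capture("side");print(sensors.get_obs()["contact_force"].round(1),sensors.get_obs()["tool_pos"].round(1))
E
python3 -m crank '[{"dx":0,"dy":0,"dz":-0.01,"spin":0},{"dx":0,"dy":0,"dz":-0.01,"spin":0},{"dx":0,"dy":0,"dz":-0.01,"spin":0},{"dx":0,"dy":0,"dz":-0.01,"spin":0},{"dx":0,"dy":0,"dz":-0.01,"spin":0},{"dx":0,"dy":0,"dz":-0.01,"spin":0}]'|grep -E "time|tool_pos|force"
python3 - <<'E'
from h import *
for i in range(3):
    c=capture("side");print(sensors.get_obs()["contact_force"].round(1),sensors.get_obs()["tool_pos"].round(1))
t=capture("top");crop(t,215,150,345,255,6,"t14.png");crop(c,220,130,400,260,4,"s14.png")
E
```

```text
tool_pos: [454.7, 102.7, 1.6]
contact_force: [9.1, -0.4, -2.7]
[ 9.2 -1.  -3.3] [454.7 102.7   1.6]
[ 9.6 -0.8 -3.9] [454.7 102.7   1.6]
[10.4 -0.1 -3.4] [454.7 102.7   1.6]
time: 18.47
tool_pos: [454.7, 102.7, 1.6]
contact_force: [9.5, -1.0, -3.7]
[10.2 -0.9 -3.8] [454.8 102.7   1.7]
[ 9.9 -1.4 -3.2] [454.7 102.7   1.6]
[10.1 -0.8 -3.9] [454.8 102.7   1.6]
```

View pics/t14.png

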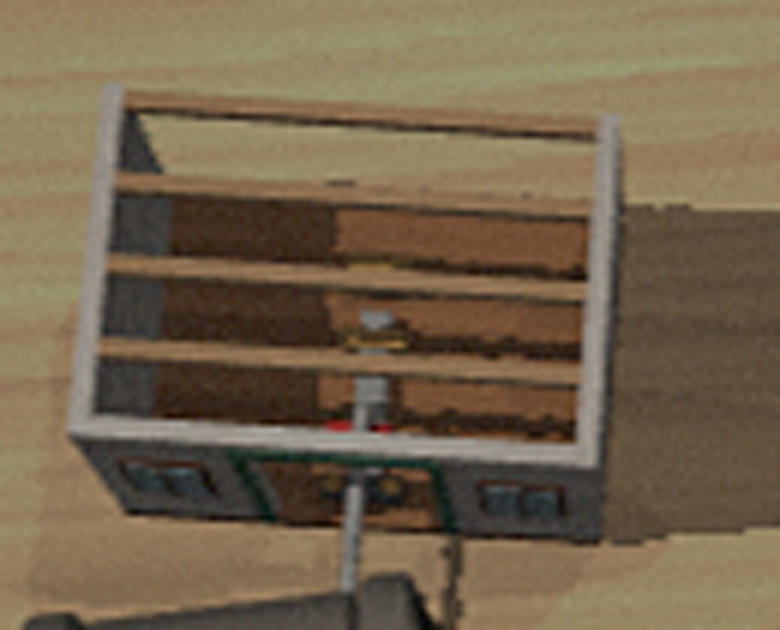

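View pics/s14.png

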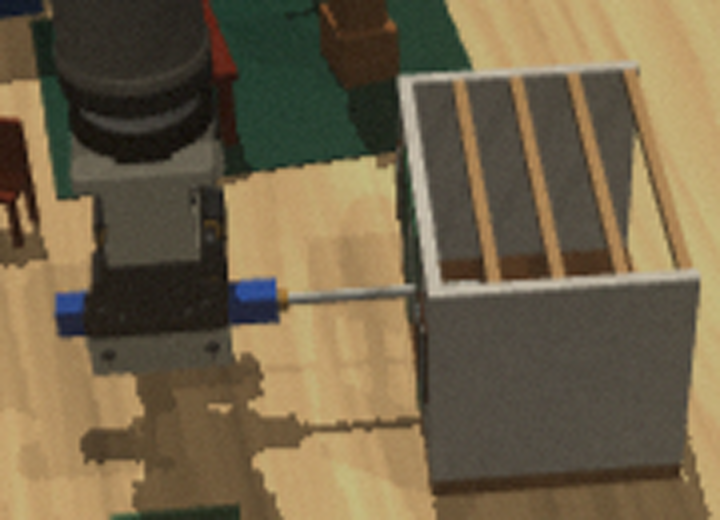

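About 10 N was held steadily for around 0.7 s with the bolt at its stop. Now I'll unhook: forward, up, then out.

```bash

python3 -m crank '[{"dx":0,"dy":0,"dz":0.1,"spin":0},{"dx":0,"dy":0,"dz":0.3,"spin":0},{"dx":0,"dy":0,"dz":0.6,"spin":0},{"dx":0,"dy":0,"dz":1.0,"spin":0},{"dx":0,"dy":0,"dz":1.1,"spin":0},{"dx":0,"dy":0,"dz":1.1,"spin":0},{"dx":0,"dy":0,"dz":1.1,"spin":0}]'
python3 - <<'E'
from h import *
t=capture("top")
go([387.5,111.4,41],np.pi/2-.12)
crop(t,215,150,345,255,6,"t15.png")
E
```

```text
time: 19.25
tool_pos: [462.8, 101.5, 1.0]
tcp_rot: [-3.119, 1.57, 3.044]
contact_force: [0.4, 0.5, -0.9]
grip_width: 17.9
t 19.3 tcp [462.8 101.5   1. ] F [-0.05 -0.65 -1.33] w 17.9
shift cm [-3.99  0.08 -7.59]
spin 0.0 q6 -1.397
```

View pics/t15.png

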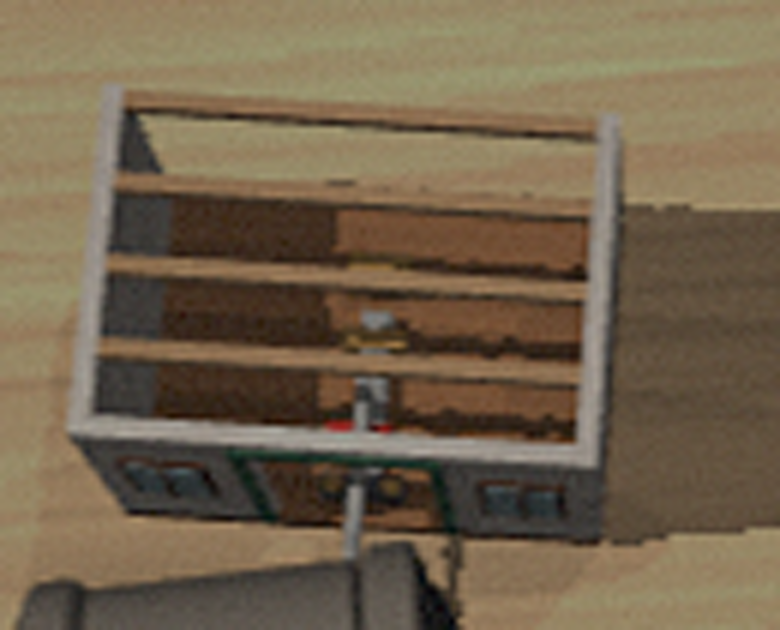

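The force is back to zero and the post stayed put, with the hook 8 mm clear of it. Raising and withdrawing.

```bash

python3 -m crank '[{"dx":-0.8,"dy":0,"dz":0,"spin":0},{"dx":-1.6,"dy":0,"dz":0,"spin":0},{"dx":-2.4,"dy":0,"dz":0,"spin":0},{"dx":-3.2,"dy":0,"dz":0,"spin":0},{"dx":-4.2,"dy":0,"dz":0,"spin":0},{"dx":-4.2,"dy":0,"dz":0,"spin":0},{"dx":-4.2,"dy":0,"dz":0,"spin":0}]'
python3 - <<'E'
from h import *
go([387.5,111.4,41],np.pi/2-.12)
s=capture("side");crop(s,220,130,400,260,4,"s16.png")
E
```

```text
time: 19.88
tool_pos: [463.8, 101.6, 44.0]
tcp_rot: [0.212, 1.569, 0.092]
contact_force: [-0.2, 0.1, -0.6]
grip_width: 17.8
t 19.88 tcp [463.8 101.6  44. ] F [-0.16  0.13 -0.63] w 17.8
shift cm [ 0.29  0.06 -7.69]
spin 0.0 q6 -1.397
```

View pics/s16.png

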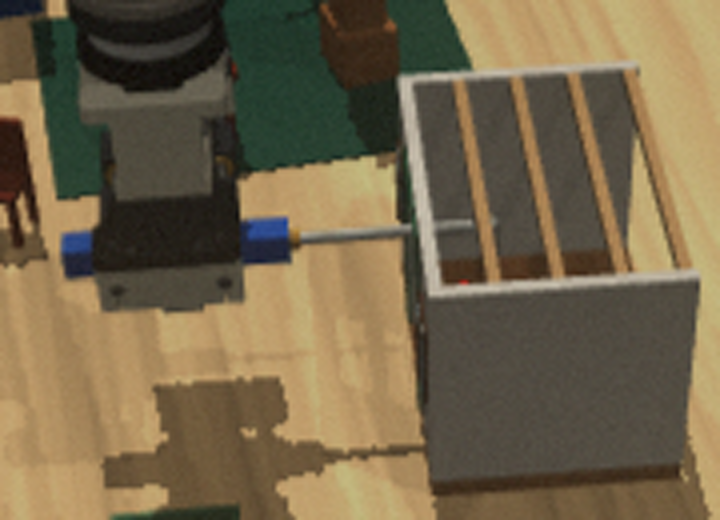

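```bash

python3 -m crank '[{"dx":0,"dy":0,"dz":-1.5,"spin":0},{"dx":0,"dy":0,"dz":-3,"spin":0},{"dx":0,"dy":0,"dz":-4.5,"spin":0},{"dx":0,"dy":0,"dz":-6,"spin":0},{"dx":0,"dy":0,"dz":-7.7,"spin":0},{"dx":0,"dy":0,"dz":-7.7,"spin":0},{"dx":0,"dy":0,"dz":-7.7,"spin":0}]'
python3 - <<'E'
from h import *
go([372.5,-236,45],np.pi/2-.12)
go([468.9,-246.7,45],np.pi/2-.12)
s=capture("side");crop(s,220,130,400,260,4,"s17.png")
t=capture("top");crop(t,215,150,345,255,6,"t17.png")
E
```

```text
time: 20.52
tool_pos: [386.4, 110.8, 43.0]
tcp_rot: [-3.073, 1.57, 3.091]
contact_force: [0.9, 0.1, -1.0]
grip_width: 18.0
t 20.52 tcp [386.4 110.8  43. ] F [ 0.9   0.09 -1.02] w 18.0
shift cm [ -0.2  -34.6    2.75]
spin 0.001 q6 -1.364
t 20.52 tcp [386.4 110.8  43. ] F [ 0.9   0.09 -1.02] w 18.0
shift cm [ -0.2  -34.51  12.45]
spin 0.001 q6 -1.364
```

View pics/s17.png

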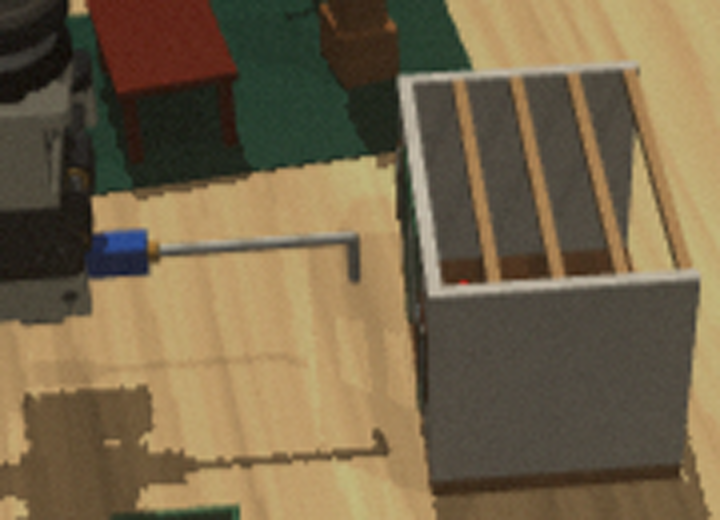

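View pics/t17.png

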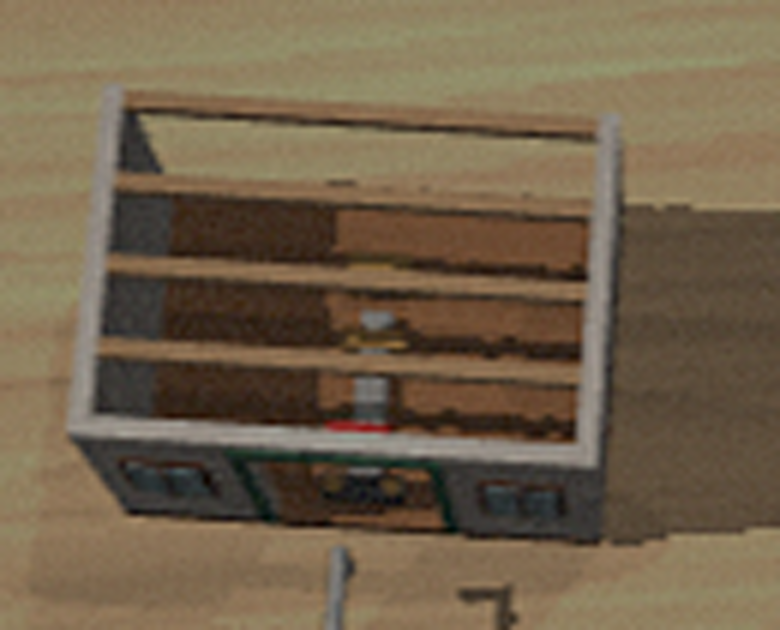

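The bolt stays drawn (red at top crop (360,427)) and the rod is out and level. I'll check its pose in the hand, then carry it back.

```bash
python3 - <<'E'
from h import *
np.set_printoptions(precision=1,suppress=True)
s=capture("side");t=capture("top")
H=lambda a,b:(215+(a+.5)/6-.5,150+(b+.5)/6-.5)
S=lambda a,b:(220+(a+.5)/4-.5,130+(b+.5)/4-.5)
p,g=tri(t,H(340,548),s,S(357,236));print(p,g)
print("before rel tcp",np.array([563.3,88.5,110.5])-[387.4,110.9,40.5],"now",p-sensors.get_obs()["tool_pos"])
E
python3 -m crank '[{"dx":0,"dy":-3,"dz":0,"spin":0},{"dx":0,"dy":-6.5,"dz":0,"spin":0},{"dx":0,"dy":-10,"dz":0,"spin":0},{"dx":0,"dy":-13.5,"dz":0,"spin":0},{"dx":0,"dy":-17,"dz":0.5,"spin":0},{"dx":0,"dy":-20.5,"dz":1,"spin":0},{"dx":0,"dy":-24,"dz":2,"spin":0},{"dx":0,"dy":-27.5,"dz":3,"spin":0},{"dx":0,"dy":-31,"dz":5,"spin":0},{"dx":0,"dy":-33,"dz":7,"spin":0},{"dx":0,"dy":-34.5,"dz":9,"spin":0},{"dx":0,"dy":-34.5,"dz":11,"spin":0},{"dx":0,"dy":-34.5,"dz":12.4,"spin":0},{"dx":0,"dy":-34.5,"dz":12.4,"spin":0},{"dx":0,"dy":-34.5,"dz":12.4,"spin":0},{"dx":0,"dy":-34.5,"dz":12.4,"spin":0},{"dx":0,"dy":-34.5,"dz":12.4,"spin":0}]'
python3 - <<'E'
from h import *
go([468.9,-246.7,-16.9],np.pi/2-.12)
s=capture("side");t=capture("top")
crop(s,225,220,425,370,4,"s18.png");crop(t,370,185,470,325,4,"t18.png")
E
```

```text
[562.7  88.7 111.9] 2.4487893622349235
before rel tcp [175.9 -22.4  70. ] now [175.  -21.9  68.8]
time: 22.13
tool_pos: [467.8, -246.3, 43.0]
tcp_rot: [2.632, 1.57, 2.512]
contact_force: [0.4, 0.0, -1.3]
grip_width: 17.7
t 22.13 tcp [ 467.8 -246.3   43. ] F [ 0.35  0.01 -1.25] w 17.7
shift cm [ 5.99 -0.03  0.12]
spin 0.0 q6 -2.081
```

View pics/s18.png

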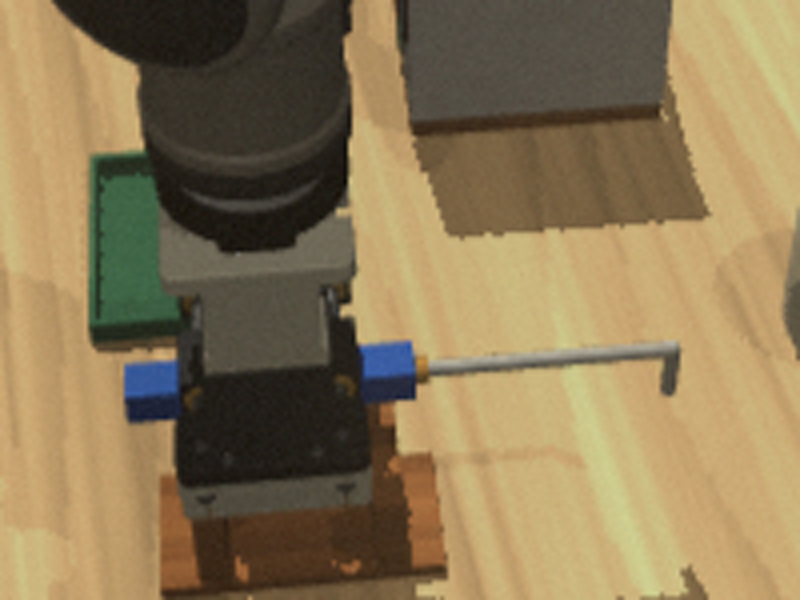

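View pics/t18.png

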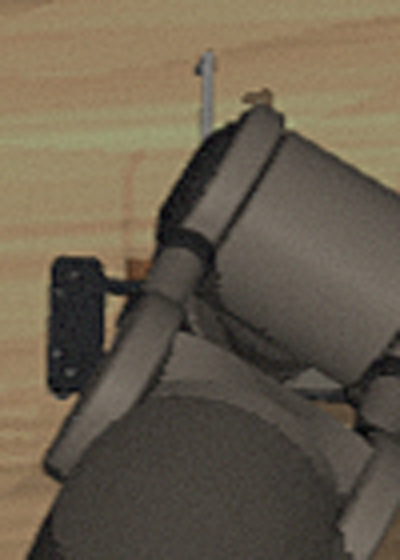

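The pose matches the one right after the lift, with the shaft end at side crop (679,345) and nothing slipped. Lowering into the notches.

```bash

python3 -m crank '[{"dx":1.5,"dy":0,"dz":0.1,"spin":0},{"dx":3,"dy":0,"dz":0.1,"spin":0},{"dx":4.2,"dy":0,"dz":0.1,"spin":0},{"dx":5,"dy":0,"dz":0.1,"spin":0},{"dx":5.5,"dy":0,"dz":0.1,"spin":0},{"dx":5.5,"dy":0,"dz":0.1,"spin":0},{"dx":5.5,"dy":0,"dz":0.1,"spin":0}]'
python3 - <<'E'
from h import *
capture("top");go([468.9,-246.7,-16.9],np.pi/2-.12)
E
```

```text
time: 22.82
tool_pos: [469.7, -246.8, -11.6]
tcp_rot: [0.018, 1.571, -0.102]
contact_force: [-0.1, 0.7, -0.3]
grip_width: 17.9
t 22.87 tcp [ 469.9 -247.   -11.3] F [0.42 0.82 0.13] w 17.7
shift cm [ 0.56  0.02 -0.1 ]
spin 0.0 q6 -2.079
```

```bash

python3 -m crank '[{"dx":0.2,"dy":0,"dz":-0.1,"spin":0},{"dx":0.4,"dy":0,"dz":-0.1,"spin":0},{"dx":0.4,"dy":0,"dz":-0.1,"spin":0},{"dx":0.4,"dy":0,"dz":-0.1,"spin":0}]'
python3 -m crank '[{"dx":0.1,"dy":0,"dz":0,"spin":0},{"dx":0.1,"dy":0,"dz":0,"spin":0}]'
python3 - <<'E'
from h import *
s=capture("side");go([468.9,-246.7,-16.9],np.pi/2-.12)
crop(s,225,250,405,400,4,"s19.png")
E
```

```text
time: 23.2
tool_pos: [468.6, -246.6, -15.8]
tcp_rot: [0.022, 1.571, -0.098]
contact_force: [-1.2, -0.4, -0.6]
grip_width: 17.8
time: 23.37
tool_pos: [468.7, -246.6, -16.9]
tcp_rot: [-0.028, 1.571, -0.148]
contact_force: [-0.0, -0.3, -1.0]
grip_width: 17.4
t 23.42 tcp [ 468.6 -246.6  -16.9] F [-0.09  0.47 -0.38] w 17.6
shift cm [ 0.   -0.01  0.03]
spin 0.0 q6 -2.08
```

View pics/s19.png

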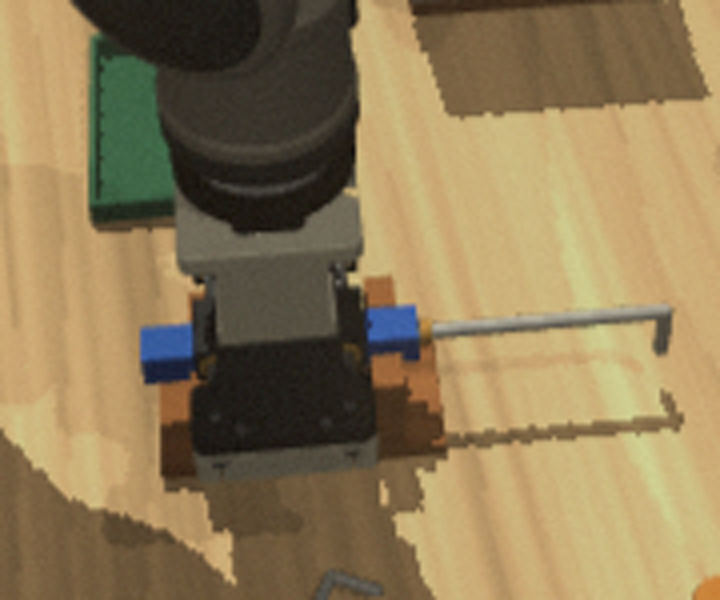

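```bash

python3 -m crank '[{"dx":0.06,"dy":0,"dz":0,"spin":0},{"dx":0.06,"dy":0,"dz":0,"spin":0},{"dx":0.06,"dy":0,"dz":0,"spin":0}]'
python3 - <<'E'
from h import *
for i in range(4): capture("side");print(sensors.get_obs()["contact_force"].round(2),sensors.get_obs()["tool_pos"].round(1))
E
```

```text
time: 23.67
tool_pos: [468.7, -246.6, -16.9]
tcp_rot: [-0.404, 1.57, -0.524]
contact_force: [-2.3, 0.5, 6.4]
grip_width: 17.8
[-1.24  1.6   5.76] [ 468.7 -246.6  -16.9]
[-1.89  1.84  5.37] [ 468.7 -246.7  -16.9]
[-1.79  1.56  4.92] [ 468.7 -246.6  -16.9]
[-2.12  1.18  6.09] [ 468.7 -246.7  -16.9]
```

Contact is made (about +6 N at the notch bottoms). I'll ease that off slightly, then open.

```bash

python3 -m crank '[{"dx":-0.05,"dy":0,"dz":0,"spin":0},{"dx":-0.05,"dy":0,"dz":0,"spin":0}]'
python3 -m crank '[{"dx":0,"dy":0,"dz":0,"spin":0},{"dx":0,"dy":0,"dz":0,"spin":0},{"dx":0,"dy":0,"dz":0,"spin":0},{"dx":0,"dy":0,"dz":0,"spin":0},{"dx":0,"dy":0,"dz":0,"spin":0},{"dx":0,"dy":0,"dz":0,"spin":0},{"dx":0,"dy":0,"dz":0,"spin":0},{"dx":0,"dy":0,"dz":0,"spin":0},{"dx":0,"dy":0,"dz":0,"spin":0},{"dx":0,"dy":0,"dz":0,"spin":0},{"dx":0,"dy":0,"dz":0,"spin":0},{"dx":0,"dy":0,"dz":0,"spin":0},{"dx":0,"dy":0,"dz":0,"spin":0}]' 100
python3 -m crank '[{"dx":-2,"dy":0,"dz":0,"spin":0},{"dx":-5,"dy":0,"dz":0,"spin":0},{"dx":-8,"dy":0,"dz":0,"spin":0},{"dx":-11,"dy":0,"dz":0,"spin":0},{"dx":-14,"dy":0,"dz":0,"spin":0},{"dx":-16,"dy":0,"dz":0,"spin":0},{"dx":-16,"dy":0,"dz":0,"spin":0},{"dx":-16,"dy":6,"dz":-5,"spin":0},{"dx":-16,"dy":12,"dz":-10,"spin":0},{"dx":-16,"dy":18,"dz":-10,"spin":0},{"dx":-16,"dy":22,"dz":-10,"spin":0},{"dx":-16,"dy":22,"dz":-10,"spin":0},{"dx":-16,"dy":22,"dz":-10,"spin":0},{"dx":-16,"dy":22,"dz":-10,"spin":0},{"dx":-16,"dy":22,"dz":-10,"spin":0}]'
python3 - <<'E'
from h import *
s=capture("side");t=capture("top")
cv2.imwrite("pics/sideE.png",s["frame"]);cv2.imwrite("pics/topE.png",t["frame"])
crop(t,390,195,450,315,5,"tE_rod.png");crop(s,245,310,405,380,5,"sE_rod.png")
E
```

```text
time: 24.03
tool_pos: [468.7, -246.7, -16.9]
tcp_rot: [-0.235, 1.57, -0.354]
contact_force: [-1.1, 0.5, 2.0]
grip_width: 17.9
time: 25.12
tool_pos: [468.6, -246.6, -17.0]
tcp_rot: [0.839, 1.571, 0.719]
contact_force: [-0.1, 0.5, 0.3]
grip_width: 91.6
time: 26.37
tool_pos: [394.9, -14.5, 142.6]
tcp_rot: [3.014, 1.57, 2.899]
contact_force: [0.2, 0.1, -0.5]
grip_width: 92.0
```

View pics/sE_rod.png

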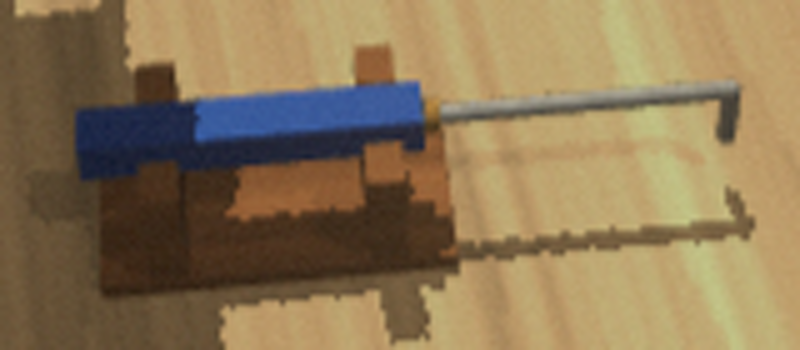

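View pics/tE_rod.png

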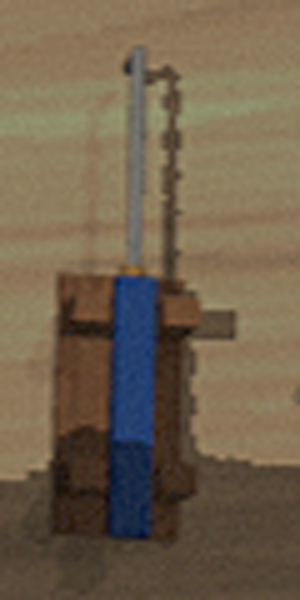

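View pics/topE.png

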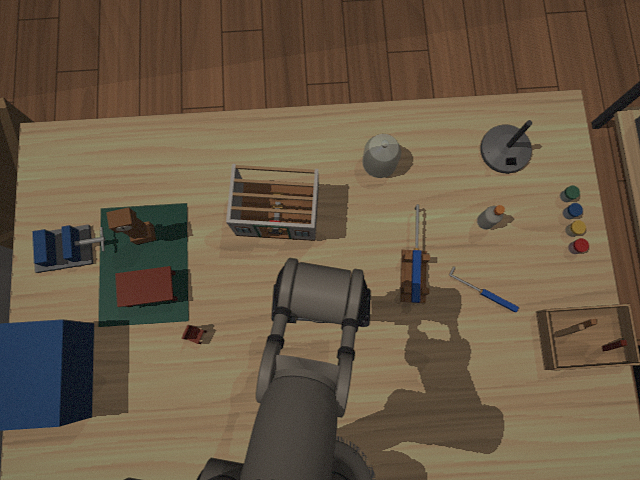

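View pics/sideE.png

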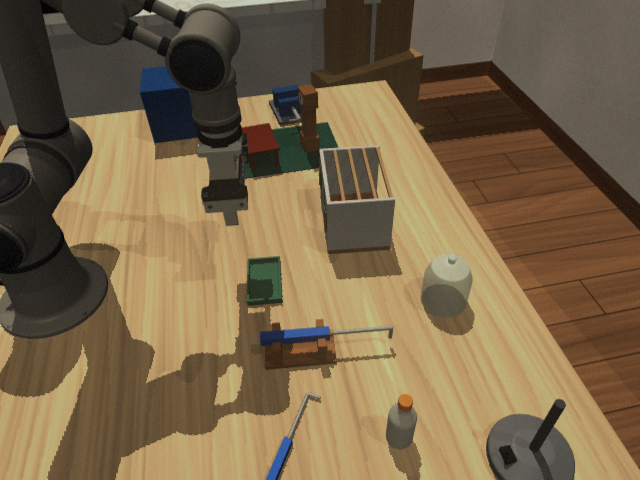

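The rod lies in both notches as at first: handle at side crop (78–420, 85–180), shaft end at (738,88), all within about a pixel of the start. The bolt is drawn, nothing else has moved, and the hand is clear.

```bash
python3 - <<'E'
from plant import bot
print(bot.close_job())
E
```

```text
the job is handed in; nothing more can be done
None
```

The bolt is drawn home against its stop, the rod is back in both notches of its rest with the hook pointing as before, and I handed the job in. The last moves ended at about 26.4 s.

- **Draw and pull:** I took the larger rod from its rest, reached it through the doorway and hooked it behind the red post. The bolt slid at about 3.5 N until the hand stopped at world x 454.6. There I held a steady 9 to 10.4 N for about 0.7 s, within the 15 N limit.
- **Last checks:** The final pictures show the rod within about a pixel of its starting position and the gripper open and clear. The other things on the desk look unmoved. The last close-up of the bolt, after the rod came out of the house, showed the post still at the stop.
- **What disagreed:** The reported hand height was about 48 mm lower than the pictures showed, so my first grasp closed on air above the rod. It touched nothing, and I corrected for the difference from then on.
- **Contact at the rest:** Setting the rod down pressed it into the rest with about 6 N. I eased this to about 2 N before letting go.

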